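# Unlatch a slide carrier and draw it from its rack onto the viewing rest

## Robot

A 6-joint arm with a two-finger parallel gripper is mounted at the origin on the work surface. World frame = base frame: x ahead of the robot, y to its left, z up, the work surface at z = 0. Lengths are in m, angles in rad, forces in N, time in s.
With the tool pointing down it reaches from about 0.25 to 0.725 m from the base axis. Payload 4 kg.
Tool frame: the origin (TCP) lies where the fingers leave the gripper's body, on its centre line; the fingertips stand 73 mm ahead of it and the grasp point (between the pads) lies 54 mm ahead of it (bot.tip_reach is the z of the fingertips in the tool frame, in m); z points along the fingers, x is the direction in which the jaws open and shut, and the axes are right-handed (so a half turn about z gives the same grasp; the last joint's range is limited). The gripper opens to 85 mm and grips with 20 to 120 N. Pads are 22 mm wide; open, the fingers measure 114 mm over their backs; the gripper's body (76 mm by 85 mm) begins 54 mm behind the grasp point. The pads swing forward as they close: fully open they stand 13 mm farther back than shut.
Start: joints at [1.105, 0.241, 0.005, 1.335, 0, 1.571], TCP at [0.225, 0.447, 0.304] pointing down, gripper open.
Joint ranges: [-2.72, 2.72], [-1.05, 1.87], [-1.09, 1.28], [-1.99, 2.15], [-1.42, 1.44], [-3.14, 3.14]. Speed limits (rad/s): [2.79, 2.79, 3.14, 3.14, 3.14, 3.14].

## Interface

Orientations are given as a unit quaternion [x, y, z, w].
In Python, from workcell import bot, vision, job_done gives the robot as it stands.
- The arm moves only by the tool drive_tool, never from a script. Its argument "steps" is one flat list of numbers, 7 for each row, row after row: the shift along the tool's x, y, z in m, then the turn, a rotation vector about the tool's x, y, z in degrees, then the closure, from -1 (fully open) to 1 (shut). A call has 1 to 8 rows; each row shifts and turns the commanded pose from where the row before left it, along the tool's axes as they then stand; what a row does not reach is not made up. A row lasts 1/12 s, in which the tool goes at most 41.7 mm and 7.16 degrees, less where a joint would pass 70% of its speed; a pose out of reach is approached as far as the arm can. A call is refused whole if a number of a shift passes 0.0417 or a number of a turn 7.16, either way. A call with a gripper value outside its range is refused whole. The fingers move at their own pace and stop on an object; the grip force is fixed at half the most. Time passes only in rows, so rows that do not move let the fingers close. It gives the time, the measured TCP pose, the force and the opening at its end, in the units of the state.
- bot.get_obs(): the state, without advancing time (a new reading comes with each control period).
- vision.camera(name): name is "scene" or "top" or "wrist"; returns (picture, depth): 480x640x3 uint8, red, green, blue; 480x640 float32, m along the optical axis (not along the pixel's ray), 0 where there is no reading.
- vision.camera_model(name): a dict with "mtx" (3x3 intrinsics, pixels), "rvec" (rotation vector, rad) and "tvec" (3), from world to camera coordinates, as OpenCV has them. Camera axes: x right, y down, z forward; pixel columns grow to the right and rows downward; lengths in m; the calibration is good to about 2 mm. The wrist camera is an equidistant fisheye: a pixel r from the principal point sees the ray r / f radians off the axis. A picture is of the moment at which its call begins: read the wrist's pose just before it. camera_model takes no time and is no camera call; for the wrist camera it gives the pose at the moment of the call.
- job_done(): hands the job in, once; it reports no verdict.
The state is a dict: "clock": time; "joint_pos": joint angles; "joint_vel": joint speeds; "tau": joint torques, N m; "eef_pos": TCP position; "tool_rot": TCP orientation; "ft_force": force on the tool from outside, world axes, zero at the start; "ft_torque": the same for the moment, N m; "grip_width": finger opening in m.
Only numpy, scipy, OpenCV 4.12 (cv2) and the standard library are available. Lean on these libraries where they do the work, as an engineer would, in place of code of your own. Each camera call takes 0.05 s, during which the arm holds its last target.

## Task

Take the release tool from its stand, reach its pin through the long slot in the latch housing, feel for the hidden paddle and push it down until the slide carrier springs up in its rack. Put the tool back in its stand, fully home. Then draw the carrier up out of the rack and set it gently on the viewing rest, centred on the ledge and leaning against the sloping back; leave the other things where they are.

Things in the scene. Friction and masses are not known exactly. Their poses are not given: they have to be found in the camera images.
- rack: Fixed rack; two aluminium channels hold the carrier by its side edges. Origin on table below the carrier; x = carrier's normal, y = along it to the grey latch housing, z up. Channels: y +-58 to +-80 mm, 85 mm high, gap 11 mm; open between. A hook over the +y shoulder holds the carrier down; once tripped, a spring lifts it 18 mm. Pulling does not free it. Housing: x +-42, y 79 to 137, top z 80 mm.
- slot (a point): Middle of the slot in the housing's top (z 80 mm), axes as the rack's; slot 64 mm (x) by 14 mm (y). Hidden paddle, 24 (x) by 18 mm, top 22 mm below this point, its middle anywhere within +-21 mm along x, unknown. It yields to 2-8 N, trips after about 13 mm, stops dead at 17 mm; keep it down a moment while the carrier rises. Beside the paddle the pin meets nothing until 64 mm deep.
- plate_centre (a point): Centre of the slide carrier: stepped aluminium plate with three glass slides, 8 mm thick (x), 110 mm tall (z); lower 60 mm is 140 mm wide (y), upper 50 mm is 110 mm wide, leaving a shoulder each side; about 0.22 kg. The point is 55 mm above its lower edge: about 75 mm above the table while latched, 93 mm when sprung up.
- tool_grip (a point): Centre of the black square handle (20 x 20 x 55 mm, sides along its x and y) of the release tool, which stands upright in its stand; z up along the tool. Below the handle are a steel collar 28 mm across, 5 mm thick, then a steel pin 8 mm in diameter, 75 mm long. About 0.1 kg.
- tool_tip (a point): Lower end of the tool's pin, 107.5 mm below the handle's centre; z up along the tool.
- stand_hole0 (a point): Middle of the mouth of the hole in the fixed white tool stand (70 x 70 mm, 80 mm high), level with its top; hole 14 mm square along the stand's x and y, 3 mm chamfer, 78 mm deep. Home = collar on the stand's top, tip 75 mm below this point.
- rest_back: Fixed viewing rest with a low sloping back. Origin: middle of the corner of ledge and back, 26 mm above the table. z runs up the back, which leans 0.35 rad (top towards the robot's side); x = normal of the back, away from the robot; y along the ledge. Back 170 mm wide, 60 mm high, x -6 to 0. Ledge square to the back, 180 mm wide, 20 mm deep to a lip 10 mm high. Free room behind and above the back.
- jar: Glass jar with white lid, 56 mm across, 85 mm high, origin under its middle; bystander. It and the tool stand may have changed places.
- dish: Flat clear dish, 90 mm across, 22 mm high, origin under its middle; bystander.
- slidebox: Blue closed slide box, 90 x 120 x 35 mm, origin under its middle; bystander.
Things that resemble listed ones, but are neither listed nor needed, are in the scene too. There is more than one size of the part that bears tool_grip; the job needs the smaller.

How it is judged:
By the outcome, as a careful person would: the job done as asked, in the order asked, and still so for the second after the job is handed in, with the robot touching nothing.
It also fails if it takes over 64 s, if anything falls off the work surface, if the arm or the gripper's body presses on something with over 40 N, if the wrist force passes 120 N, or if a joint passes its speed limit or range.

## Working session

There is one attempt and no reset: what is moved stays moved. The work goes in short steps, Python scripts to look and compute and a tool call to move; the robot and the scene stay as the last step left them, time stands still between calls to the robot, and variables do not carry over. Pictures are saved under pics/ and viewed, and the job is handed in when it is done.

Besides the shell and the picture viewer there is one more tool, called by a JSON object that holds its "name" and its "arguments", one argument or row to a line. drive_tool: Moves the arm, as the interface text tells. Its arguments: {"type":"object","properties":{"steps":{"type":"array"}},"required":["steps"]}

```bash
ls -la; mkdir -p pics; python3 - <<'E'
from workcell import bot, vision
import cv2,numpy as np
print(bot.get_obs())
for n in ["scene","top","wrist"]:
    m=vision.camera_model(n); print(n,m)
    p,d=vision.camera(n); cv2.imwrite(f"pics/{n}0.png",p[:,:,::-1]); np.save(f"pics/{n}0.npy",d)
E
```

```text
total 12
drwxr-xr-x  3 agent agent 4096 Dec  6 23:20 .
drwxr-xr-x 23 root  root  4096 Dec  6 23:20 ..
drwxr-xr-x  2 agent agent 4096 Dec  6 23:20 pics
{'clock': 0.0, 'joint_pos': array([1.10497802e+00, 2.41380672e-01, 3.72423913e-03, 1.33519816e+00,
       1.72775298e-05, 1.57076730e+00]), 'joint_vel': array([ 0.00167474,  0.00132372,  0.00126302, -0.00040671, -0.00083574,
       -0.00087599]), 'tau': array([ 9.27986148e-04, -3.72320116e+01,  2.52406722e+01,  1.71904225e-02,
        1.68148590e-04,  8.62006519e-07]), 'eef_pos': array([0.22435701, 0.44629837, 0.30302894]), 'tool_rot': array([ 8.51212846e-01,  5.24819617e-01, -8.80562153e-04,  5.32731241e-04]), 'ft_force': array([-0.71727824,  0.40520873,  0.64203038]), 'ft_torque': array([-0.05948265, -0.03554977, -0.05559814]), 'grip_width': 0.08532469927989529}
scene {'mtx': array([[599.35977896,   0.        , 314.92946   ],
       [  0.        , 599.35977896, 239.02853132],
       [  0.        ,   0.        ,   1.        ]]), 'rvec': array([ 1.48756293,  1.95512236, -0.88659543]), 'tvec': array([ 0.20497986, -0.26284719,  1.64959756])}
top {'mtx': array([[540.21079969,   0.        , 316.5597436 ],
       [  0.        , 540.21079969, 245.71049481],
       [  0.        ,   0.        ,   1.        ]]), 'rvec': array([ 2.19395654, -2.01726935,  0.21865651]), 'tvec': array([-0.08731776,  0.57250814,  1.23927947])}
wrist {'mtx': array([[371.64829954,   0.        , 319.59896184],
       [  0.        , 371.64829954, 235.42927449],
       [  0.        ,   0.        ,   1.        ]]), 'rvec': array([-2.4715137 , -1.52555229, -0.20358636]), 'tvec': array([-0.50010461, -0.03504527,  0.37888603])}
```

View pics/scene0.png

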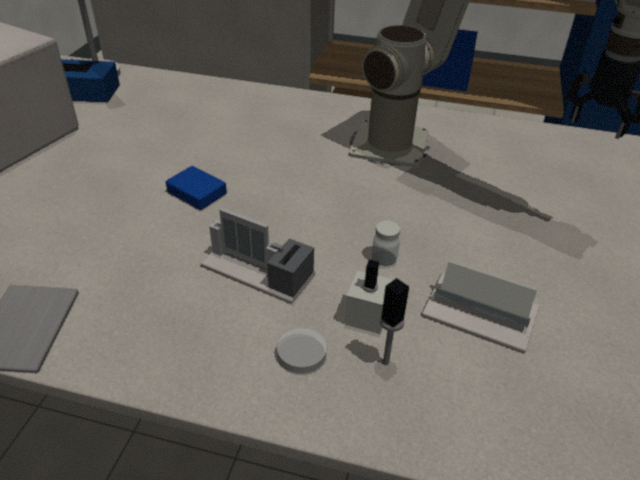

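View pics/top0.png

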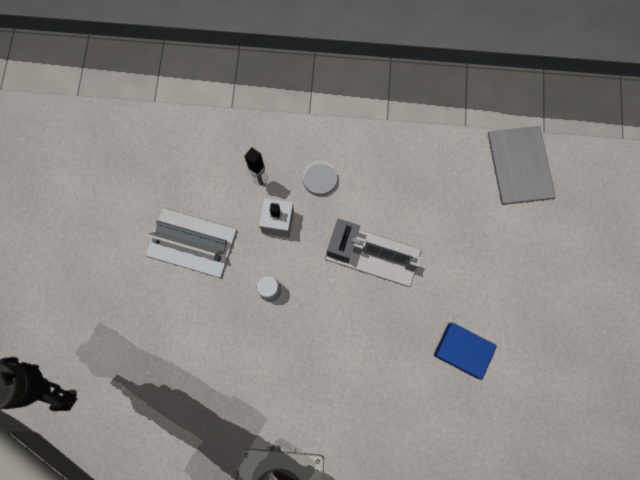

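View pics/wrist0.png

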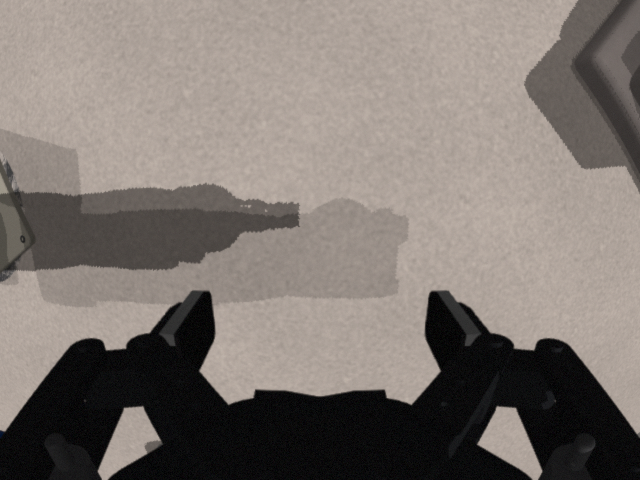

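The scene view shows the rack with carrier at (255,250), the stand with the small tool at (370,290), a larger look-alike tool at (393,310), the jar, the rest at (485,300), the dish and the slide box. In the top view they are at: rack (375,250), housing (343,241), stand (277,215), rest (192,243).

```bash
cat > h.py <<'E'
import cv2,numpy as np
from scipy.spatial.transform import Rotation as R
def cam(m): 
    Rm=cv2.Rodrigues(np.array(m["rvec"]))[0]; t=np.array(m["tvec"]); return np.array(m["mtx"]),Rm,t
def cloud(m,d):
    K,Rm,t=cam(m); v,u=np.indices(d.shape); 
    P=np.stack([(u-K[0,2])/K[0,0]*d,(v-K[1,2])/K[1,1]*d,d],-1)
    return (P-t)@Rm
def onplane(m,uv,z):
    K,Rm,t=cam(m); uv=np.atleast_2d(uv).astype(float)
    r=np.c_[(uv[:,0]-K[0,2])/K[0,0],(uv[:,1]-K[1,2])/K[1,1],np.ones(len(uv))]@Rm
    c=-t@Rm; return c+r*((z-c[2])/r[:,2])[:,None]
def proj(m,P):
    return cv2.projectPoints(np.atleast_2d(P).astype(float),np.array(m["rvec"]),np.array(m["tvec"]),np.array(m["mtx"]),None)[0][:,0]
E
python3 - <<'E'
from h import *
from workcell import vision
for n,(x0,y0,x1,y1) in {"top":(140,140,440,300),"scene":(190,200,550,380)}.items():
    p=cv2.imread(f"pics/{n}0.png"); d=np.load(f"pics/{n}0.npy"); m=vision.camera_model(n)
    W=cloud(m,d); print(n,(-cam(m)[2])@cam(m)[1]); 
    table=W[(d>0)&(abs(W[...,2])<.01)]; print("table z",np.median(table[:,2]),np.std(table[:,2]))
    s=800/(x1-x0); c=cv2.resize(p[y0:y1,x0:x1],None,fx=s,fy=s,interpolation=cv2.INTER_CUBIC)
    c=np.clip(c.astype(float)*1.5,0,255).astype(np.uint8)
    cv2.imwrite(f"pics/{n}0c.png",c)
    z=np.clip(W[...,2],0,.2); zc=(z/.2*255).astype(np.uint8)
    cv2.imwrite(f"pics/{n}0z.png",cv2.resize(cv2.applyColorMap(zc,cv2.COLORMAP_JET)[y0:y1,x0:x1],None,fx=s,fy=s,interpolation=0))
E
```

```text
top [ 0.3050079  -0.05701571  1.33226234]
table z 5.9892394758957946e-05 0.002877378366977666
scene [1.43489038 0.15568452 0.86552263]
table z -0.0006351661946633391 0.0022436457955197137
```

View pics/top0c.png

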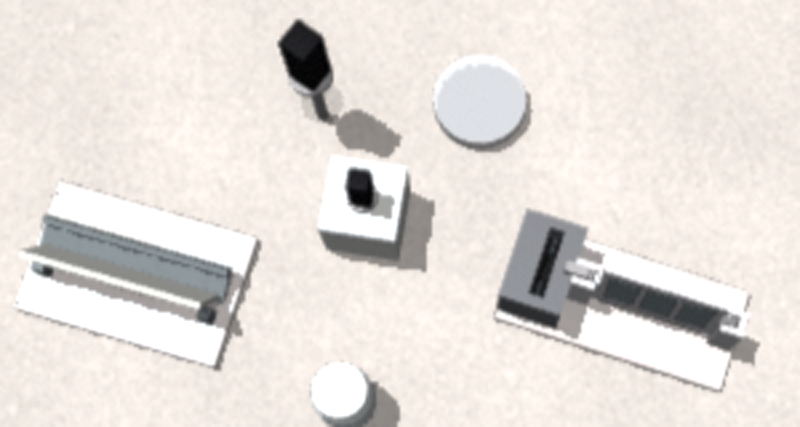

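View pics/scene0c.png

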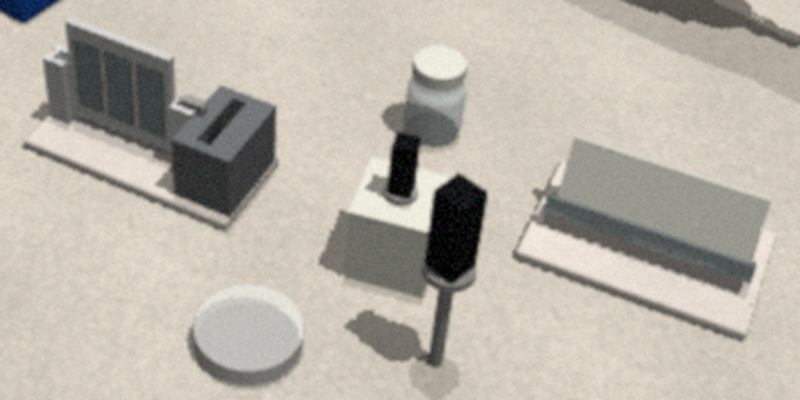

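View pics/top0z.png

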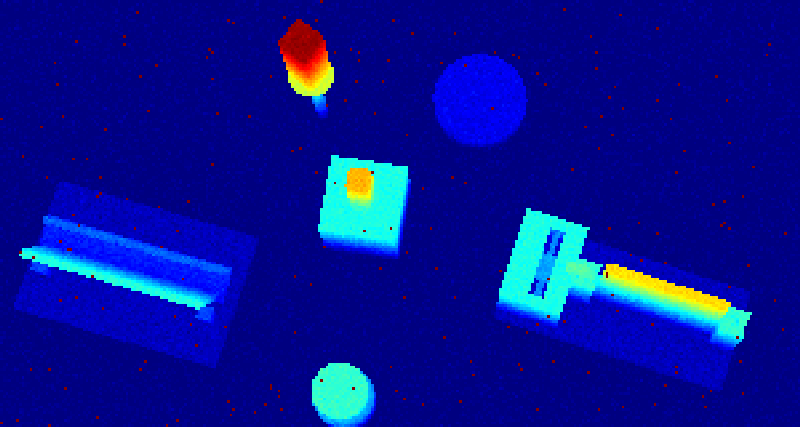

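```bash
python3 - <<'E'
from h import *
from workcell import vision
from scipy import ndimage as nd
def rect(xy):
    r=cv2.minAreaRect((np.array(xy)*1000).astype(np.float32)); return np.round(r[0],1),np.round(r[1],1),round(r[2],1)
for n in ["top","scene"]:
    d=np.load(f"pics/{n}0.npy"); m=vision.camera_model(n); W=cloud(m,d); W=np.where((d>0)[...,None],W,0)
    def comp(zlo,zhi,box,erode=0):
        M=(W[...,2]>zlo)&(W[...,2]<zhi)&(W[...,0]>box[0])&(W[...,0]<box[1])&(W[...,1]>box[2])&(W[...,1]<box[3])&(d>0)
        M=cv2.morphologyEx(M.astype(np.uint8),cv2.MORPH_CLOSE,np.ones((3,3)))
        l,k=nd.label(M)
        out=[]
        for i in range(1,k+1):
            if (l==i).sum()<12: continue
            q=W[(l==i)&(W[...,2]>zlo)&(W[...,2]<zhi)]; v,u=np.nonzero(l==i)
            out.append(((l==i).sum(),np.round(q.mean(0)*1000,1),rect(q[:,:2])+(np.round([u.mean(),v.mean()]),)))
        return out
    B=(.2,.75,-.6,.6)
    for nm,z in {"z80":(.073,.088),"z137":(.134,.146),"z130":(.122,.134),"z20":(.015,.029),"z35":(.030,.040)}.items():
        print(n,nm)
        for o in comp(*z,B): print("   ",o)
# slot depths
    if n=="top":
        np.set_printoptions(linewidth=220,suppress=True)
        print((W[226:256,330:362,2]*1000).round().astype(int)[:, ::1])
E
```

```text
top z80
    (np.int64(720), array([641. ,  64.5,  80. ]), (array([643.9,  65.4]), array([70.7, 72.6]), 85.6, array([276., 215.])))
    (np.int64(953), array([ 591.5, -128.1,   80.7]), (array([ 580.7, -178.5]), array([217.1,  85.1]), 76.5, array([355., 242.])))
    (np.int64(236), array([550.3, 279.3,  80.6]), (array([551.2, 281.9]), array([170.8,   9.7]), 78.7, array([182., 244.])))
    (np.int64(356), array([467.8,  67.5,  84.2]), (array([468. ,  67.5]), array([47.3, 46.9]), 6.8, array([267., 286.])))
top z137
    (np.int64(29), array([734.7, 112.9, 139.4]), (array([735., 112.]), array([13.4, 31.1]), 27.5, array([257., 168.])))
    (np.int64(80), array([643.1,  65. , 139.2]), (array([643.3,  65.5]), array([20.5, 20.3]), 1.9, array([274., 207.])))
top z130
    (np.int64(14), array([730.2, 113.9, 127.5]), (array([730.3, 113.5]), array([ 5.8, 15.7]), 30.1, array([257., 171.])))
    (np.int64(22), array([637. ,  61.8, 128.8]), (array([637.4,  60.8]), array([12.4, 24.6]), 36.0, array([276., 211.])))
    (np.int64(212), array([ 573.3, -206.6,  129.9]), (array([ 573.7, -206.1]), array([109
[... 9847 characters left out ...]
.6]), (array([486.6,  65.7]), array([54.3, 26.8]), 89.6, array([384., 252.])))
    (np.int64(21), array([ 562. , -120.2,   35.9]), (array([ 562.6, -120.6]), array([ 4.9, 22.5]), 67.7, array([288., 257.])))
    (np.int64(183), array([625.3, -96.8,  35.1]), (array([617.3, -87.7]), array([ 48.7, 101.7]), 41.3, array([289., 281.])))
    (np.int64(1153), array([584.2, 276.6,  35.1]), (array([582. , 273.7]), array([179.7,  41.4]), 77.9, array([484., 304.])))
    (np.int64(148), array([679.2,  59. ,  34.7]), (array([679.4,  59.2]), array([66. ,  8.2]), 84.7, array([362., 317.])))
    (np.int64(26), array([749.2, 118.3,  35.6]), (array([748.4, 118. ]), array([ 6.3, 11.4]), 1.8, array([387., 352.])))
```

```bash
cat >> h.py <<'E'
def down(yaw_deg,tilt=0.0):
    # tool x at world yaw, tool z down; tilt rad about rack-like y (after yaw)
    x=np.array([np.cos(np.radians(yaw_deg)),np.sin(np.radians(yaw_deg)),0]); z=np.array([0,0,-1.]); 
    M=np.c_[x,np.cross(z,x),z]
    if tilt: M=R.from_rotvec(tilt*np.array([-x[1],x[0],0])).as_matrix()@M
    return R.from_matrix(M)
def plan(p0,R0,p1,R1,n,g):
    p0=np.array(p0);p1=np.array(p1); w=(R0.inv()*R1).as_rotvec(); out=[]
    Rc=R0;pc=p0.copy()
    for i in range(n):
        s=np.r_[Rc.inv().apply((p1-p0)/n).round(4),np.degrees(w/n).round(2)]
        out.append(s); pc=pc+Rc.apply(s[:3]); Rc=Rc*R.from_rotvec(np.radians(s[3:]))
    for s in out: print(",".join(f"{x:g}" for x in s)+f",{g}, ")
    print("maxshift",max(np.abs(np.array(out))[:,:3].ravel()).round(4),"end",pc.round(4))
def go(p1,R1,n,g):
    from workcell import bot
    o=bot.get_obs(); plan(o["eef_pos"],R.from_quat(o["tool_rot"]),p1,R1,n,g)
E
python3 - <<'E'
from h import *
from workcell import bot,vision
o=bot.get_obs(); m=vision.camera_model("wrist"); K,Rm,t=cam(m); c=-t@Rm; T=R.from_quat(o["tool_rot"])
print("cam in tool",T.inv().apply(c-o["eef_pos"])); print((Rm@T.as_matrix()).T.round(3))
go([.640,.095,.33],down(-4.4),16,-1)
E
```

```text
cam in tool [ 0.00120379 -0.06729922 -0.07029791]
[[ 1.     0.001 -0.   ]
 [-0.001  0.964  0.266]
 [ 0.    -0.266  0.964]]
-0.008,0.0331,-0.0017,0,0.01,4.23,-1, 
-0.0055,0.0336,-0.0017,0,0.01,4.23,-1, 
-0.003,0.0339,-0.0017,0,0.01,4.23,-1, 
-0.0005,0.034,-0.0017,0,0.01,4.23,-1, 
0.002,0.034,-0.0017,0,0.01,4.23,-1, 
0.0045,0.0337,-0.0017,0,0.01,4.23,-1, 
0.007,0.0333,-0.0017,0,0.01,4.23,-1, 
0.0094,0.0327,-0.0017,0,0.01,4.23,-1, 
0.0118,0.0319,-0.0017,0,0.01,4.23,-1, 
0.0141,0.0309,-0.0017,0,0.01,4.23,-1, 
0.0164,0.0298,-0.0017,0,0.01,4.23,-1, 
0.0185,0.0285,-0.0017,0,0.01,4.23,-1, 
0.0206,0.0271,-0.0016,0,0.01,4.23,-1, 
0.0225,0.0255,-0.0016,0,0.01,4.23,-1, 
0.0243,0.0238,-0.0016,0,0.01,4.23,-1, 
0.026,0.0219,-0.0016,0,0.01,4.23,-1, 
maxshift 0.034 end [0.6399 0.0949 0.3303]
```

```bash
python3 - <<'E'
from h import *
go([.640,.066,.30],down(-4.4),16,-1)
E
```

```text
-0.0096,0.0339,0.0002,0,0.01,4.23,-1, 
-0.0071,0.0345,0.0002,0,0.01,4.23,-1, 
-0.0045,0.0349,0.0002,0,0.01,4.23,-1, 
-0.0019,0.0352,0.0002,0,0.01,4.23,-1, 
0.0007,0.0352,0.0002,0,0.01,4.23,-1, 
0.0033,0.0351,0.0002,0,0.01,4.23,-1, 
0.0059,0.0347,0.0002,0,0.01,4.23,-1, 
0.0084,0.0342,0.0002,0,0.01,4.23,-1, 
0.0109,0.0335,0.0002,0,0.01,4.23,-1, 
0.0134,0.0326,0.0002,0,0.01,4.23,-1, 
0.0157,0.0315,0.0002,0,0.01,4.23,-1, 
0.018,0.0303,0.0002,0,0.01,4.23,-1, 
0.0202,0.0289,0.0002,0,0.01,4.23,-1, 
0.0223,0.0273,0.0002,0,0.01,4.23,-1, 
0.0242,0.0256,0.0002,0,0.01,4.23,-1, 
0.026,0.0237,0.0002,0,0.01,4.23,-1, 
maxshift 0.0352 end [0.6401 0.0658 0.3003]
```

{"name": "drive_tool", "arguments": {
  "steps": [-0.0096,0.034,0,0,0,4.23,-1,-0.007,0.0345,0,0,0,4.23,-1,-0.0045,0.035,0,0,0,4.23,-1,-0.002,0.035,0,0,0,4.23,-1,0.0007,0.035,0,0,0,4.23,-1,0.0033,0.035,0,0,0,4.23,-1,0.006,0.0347,0,0,0,4.23,-1,0.0084,0.0342,0,0,0,4.23,-1]
}}

```text
clock: 0.82
eef_pos: [0.4331, 0.2553, 0.3037]
tool_rot: [0.968, 0.253, -0.0, 0.0]
ft_force: [-0.6, 0.9, -0.4]
grip_width: 0.0855
```

{"name": "drive_tool", "arguments": {
  "steps": [0.011,0.0335,0,0,0,4.23,-1,0.0134,0.0326,0,0,0,4.23,-1,0.0157,0.0315,0,0,0,4.23,-1,0.018,0.0303,0,0,0,4.23,-1,0.02,0.029,0,0,0,4.23,-1,0.0223,0.0273,0,0,0,4.23,-1,0.0242,0.0256,0,0,0,4.23,-1,0.026,0.0237,0,0,0,4.23,-1]
}}

```text
clock: 1.48
eef_pos: [0.6409, 0.0648, 0.3034]
tool_rot: [0.999, -0.04, -0.0, 0.0]
ft_force: [0.5, 0.2, 1.2]
grip_width: 0.0856
```

{"name": "drive_tool", "arguments": {
  "steps": [0,0,0,0,0,0,-1,0,0,0,0,0,0,-1]
}}

```text
clock: 1.65
eef_pos: [0.6407, 0.0645, 0.302]
tool_rot: [0.999, -0.039, -0.001, 0.0]
ft_force: [-0.2, -0.2, -0.1]
grip_width: 0.0855
```

```bash
cat >> h.py <<'E'
def fish_dir(K,uv):
    uv=np.atleast_2d(uv).astype(float); x=(uv[:,0]-K[0,2]);y=(uv[:,1]-K[1,2]); r=np.hypot(x,y)+1e-9; th=r/K[0,0]
    return np.c_[np.sin(th)*x/r,np.sin(th)*y/r,np.cos(th)]
def fplane(m,uv,z):
    K,Rm,t=cam(m); r=fish_dir(K,uv)@Rm; c=-t@Rm; return c+r*((z-c[2])/r[:,2])[:,None]
def fcloud(m,d):
    K,Rm,t=cam(m); v,u=np.indices(d.shape); r=fish_dir(K,np.c_[u.ravel(),v.ravel()]); r=r/r[:,2:]
    return ((r*d.reshape(-1,1)-t)@Rm).reshape(d.shape+(3,))
def wrist(name):
    from workcell import vision,bot
    m=vision.camera_model("wrist"); p,d=vision.camera("wrist")
    cv2.imwrite(f"pics/{name}.png",p[:,:,::-1]); np.savez(f"pics/{name}.npz",d=d,**m); return m,p,d
E
python3 - <<'E'
from h import *
from workcell import bot
o=bot.get_obs(); print(o["clock"],o["eef_pos"],R.from_quat(o["tool_rot"]).as_matrix().round(3),o["ft_force"])
m,p,d=wrist("w1"); 
E
```

```text
1.65 [0.6407298  0.06453463 0.30197632] [[ 0.997 -0.079 -0.003]
 [-0.079 -0.997 -0.   ]
 [-0.003  0.    -1.   ]] [-0.16558311 -0.17495152 -0.13188684]
```

View pics/w1.png

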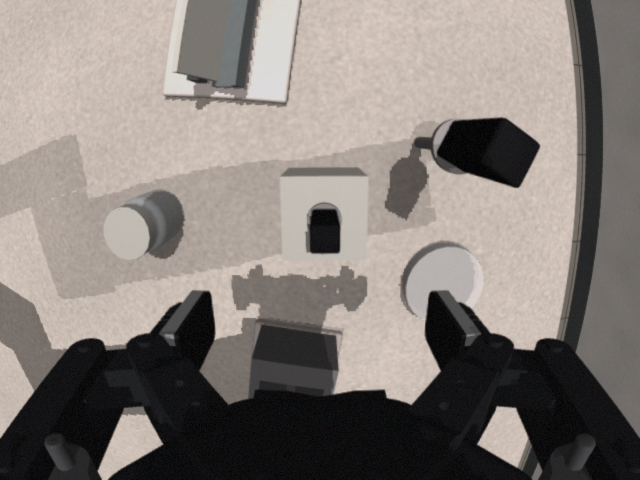

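The wrist view shows the stand centred at (325,215) with the handle's top at (325,238), aligned with the jaws. The jar is at (130,232), the big tool on the right, and the rest at the top.

```bash
python3 - <<'E'
from h import *
from workcell import bot
f=np.load("pics/w1.npz"); d=f["d"]; W=fcloud(f,d)
def rect(M):
    q=W[M]; r=cv2.minAreaRect((q[:,:2]*1000).astype(np.float32)); return M.sum(),np.round(np.median(q,0)*1000,1),np.round(r[0],1),np.round(r[1],1),round(r[2],1)
B=(abs(W[...,0]-.644)<.06)&(abs(W[...,1]-.065)<.06)&(d>0)
er=lambda M:cv2.morphologyEx(M.astype(np.uint8),cv2.MORPH_OPEN,np.ones((3,3)))>0
for a,b in((.135,.145),(.074,.086)): print(rect(er(B&(W[...,2]>a)&(W[...,2]<b))))
# colour: handle top dark contour on plane
p=cv2.imread("pics/w1.png")
t=(d>0)&(abs(W[...,2])<.01); print(np.median(W[...,2][t]))
E
```

```text
(np.int64(897), array([644.3,  66.5, 140.2]), array([644.4,  66.1]), array([19.7, 19.7]), 84.8)
(np.int64(5857), array([644.9,  73.7,  80.3]), array([644.3,  66. ]), array([70.3, 70.9]), 85.5)
0.0003649262820850065
```

```bash
python3 - <<'E'
from h import *
go([.6444,.0661,.168],down(-4.8),6,-1)
E
```

```text
0.0008,-0.0001,0.0224,-0,0.02,0.06,-1, 
0.0008,-0.0001,0.0224,-0,0.02,0.06,-1, 
0.0008,-0.0001,0.0224,-0,0.02,0.06,-1, 
0.0008,-0.0001,0.0224,-0,0.02,0.06,-1, 
0.0008,-0.0001,0.0224,-0,0.02,0.06,-1, 
0.0008,-0.0001,0.0224,-0,0.02,0.06,-1, 
maxshift 0.0224 end [0.6446 0.066  0.1682]
```

{"name": "drive_tool", "arguments": {
  "steps": [0.0008,-0.0001,0.0224,0,0,0,-1,0.0008,-0.0001,0.0224,0,0,0,-1,0.0008,-0.0001,0.0224,0,0,0,-1,0.0008,-0.0001,0.0224,0,0,0,-1,0.0008,-0.0001,0.0224,0,0,0,-1,0,-0.0001,0.0224,0,0,0,-1,0,0,0,0,0,0,-1,0,0,0,0,0,0,-1]
}}

```text
clock: 2.37
eef_pos: [0.6423, 0.0678, 0.1687]
tool_rot: [0.999, -0.037, -0.002, 0.0]
ft_force: [-0.7, 1.1, 0.5]
grip_width: 0.0851
```

{"name": "drive_tool", "arguments": {
  "steps": [0,0,0,0,0,0,1,0,0,0,0,0,0,1,0,0,0,0,0,0,1,0,0,0,0,0,0,1,0,0,0,0,0,0,1,0,0,0,0,0,0,1,0,0,0,0,0,0,1,0,0,0,0,0,0,1]
}}

```text
clock: 3.03
eef_pos: [0.6444, 0.0666, 0.1705]
tool_rot: [0.999, -0.038, 0.001, -0.0]
ft_force: [-0.2, 0.7, 4.7]
grip_width: 0.0198
```

{"name": "drive_tool", "arguments": {
  "steps": [0,0,-0.01,0,0,0,1,0,0,-0.02,0,0,0,1,0,0,-0.02,0,0,0,1,0,0,-0.025,0,0,0,1,0,0,-0.025,0,0,0,1,0,0,-0.01,0,0,0,1,0,0,0,0,0,0,1]
}}

```text
clock: 3.62
eef_pos: [0.6453, 0.0667, 0.283]
tool_rot: [0.999, -0.038, 0.003, -0.0]
ft_force: [-0.4, 1.1, -0.6]
grip_width: 0.0193
```

```bash
python3 - <<'E'
from h import *
from workcell import bot
for i in range(2):
    o=bot.get_obs(); print(o["clock"],o["eef_pos"],o["tool_rot"],o["ft_force"],o["grip_width"])
    m,p,d=wrist(f"w2{i}"); 
E
```

```text
3.6167 [0.64528055 0.06666556 0.28295445] [ 9.99267474e-01 -3.81465154e-02  3.03070460e-03 -4.17742342e-04] [-0.37483743  1.06962143 -0.57558186] 0.01929169058032494
3.6667 [0.64454173 0.06660329 0.2804833 ] [ 9.99271054e-01 -3.81556293e-02  1.21768223e-03 -1.59637471e-04] [-0.05108769 -0.90100648 -2.0840253 ] 0.01900745879464715
```

View pics/w20.png

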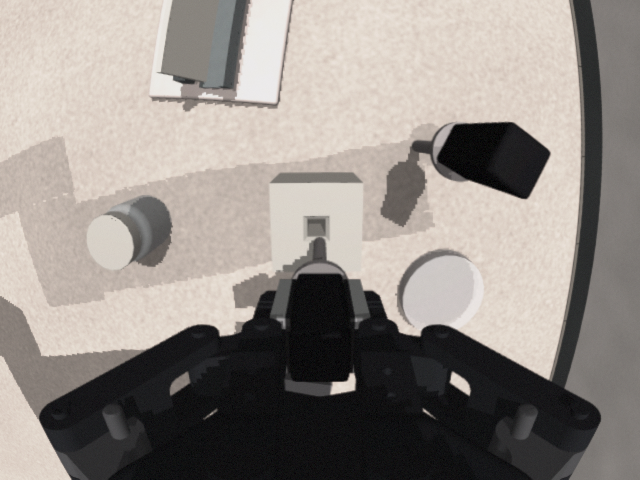

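```bash
python3 - <<'E'
from h import *
from workcell import vision
f=np.load("pics/w20.npz"); p=cv2.imread("pics/w20.png"); d=f["d"]
print("hole",fplane(f,[[316.5,226.5]],.08), "tip?",f["d"][255,319])
m=vision.camera_model("top"); p=cv2.imread("pics/top0.png"); d=np.load("pics/top0.npy"); W=cloud(m,d)
M=np.zeros(d.shape,np.uint8); M[224:254,336:354]=(p[224:254,336:354].max(2)<60); 
M=(M&(d>0)&(W[...,2]<.07)); 
k,l,s,c=cv2.connectedComponentsWithStats(M.astype(np.uint8)); i=1+np.argmax(s[1:,4]); v,u=np.nonzero(l==i)
q=onplane(m,np.c_[u,v],.08)[:,:2]*1000; r=cv2.minAreaRect(q.astype(np.float32)); print("slot top",r,q.mean(0))
mr=M; 
# paddle part: z within 53..64
Mp=(l==i)&(W[...,2]>.0545)&(W[...,2]<.066); v,u=np.nonzero(Mp); print("paddle-ish",np.median(W[Mp],0))
# scene slot
m=vision.camera_model("scene"); p=cv2.imread("pics/scene0.png"); d=np.load("pics/scene0.npy"); W=cloud(m,d)
C=onplane(m,np.array([[190+203/2.222,200+143/2.222],[190+247/2.222,200+95/2.222]]),.08); print(C, C.mean(0))
# housing rectangle (top pixels z 76-84 connected w/o channel)
for n in("top","scene"):
    m=vision.camera_model(n); d=np.load(f"pics/{n}0.npy"); W=cloud(m,d)
    a=np.radians(-13); ex=np.array([np.cos(a),np.sin(a)]); ey=np.array([-ex[1],ex[0]])
    L=(W[...,:2]-[.574,-.207]); lx=L@ex; ly=L@ey
    M=(abs(W[...,2]-.08)<.006)&(lx>-.06)&(lx<.06)&(ly>.085)&(ly<.15)
    q=W[M][:,:2]*1000; lx,ly=lx[M],ly[M]; print(n,"housing local x",np.percentile(lx*1000,[.5,99.5]),"ymax",np.percentile(ly*1000,99.5))
    print(cv2.minAreaRect(q.astype(np.float32)))
E
```

```text
hole [[0.64460925 0.06689022 0.08      ]] tip? 0.20687613
slot top ((598.0924682617188, -104.39273071289062), (12.808664321899414, 62.52460861206055), 77.16216278076172) [ 598.26470897 -104.29251023]
paddle-ish [ 0.599598   -0.10439888  0.05792038]
[[ 0.6306092  -0.11175367  0.08      ]
 [ 0.55884548 -0.09270967  0.08      ]] [ 0.59472734 -0.10223167  0.08      ]
top housing local x [-41.48742221  42.32636056] ymax 137.8343619791196
((599.7871704101562, -98.71578979492188), (53.09089279174805, 85.10617065429688), 76.613525390625)
scene housing local x [-41.23327603  45.39935602] ymax 137.06650890764945
((599.9345703125, -98.57395935058594), (52.77457809448242, 89.95292663574219), 77.05992889404297)
```

{"name": "drive_tool", "arguments": {
  "steps": [-0.0056,0.029,0,0,0,0,1,-0.0056,0.029,0,0,0,0,1,-0.0056,0.029,0,0,0,0,1,-0.0056,0.029,0,0,0,0,1,-0.0056,0.029,0,0,0,0,1,-0.0056,0.028,0,0,0,0,1,0,0,0,0,0,0,1,0,0,0,0,0,0,1]
}}

```text
clock: 4.38
eef_pos: [0.596, -0.1049, 0.2771]
tool_rot: [0.999, -0.04, -0.002, -0.0]
ft_force: [0.1, 1.0, -0.5]
grip_width: 0.0193
```

```bash
python3 - <<'E'
from h import *
from workcell import bot
o=bot.get_obs(); print(o["clock"],o["eef_pos"],o["tool_rot"],o["ft_force"],o["grip_width"])
m,p,d=wrist(f"w3"); o=bot.get_obs(); print(o["eef_pos"],o["ft_force"])
E
```

```text
4.3833 [ 0.59596927 -0.10487998  0.27707585] [ 9.99206836e-01 -3.97584988e-02 -2.18879954e-03 -4.12566594e-04] [ 0.09873025  0.9719084  -0.53766299] 0.019333865065534875
[ 0.59644202 -0.10373313  0.27738273] [ 1.1484109   0.80465015 -1.51744638]
```

View pics/w3.png

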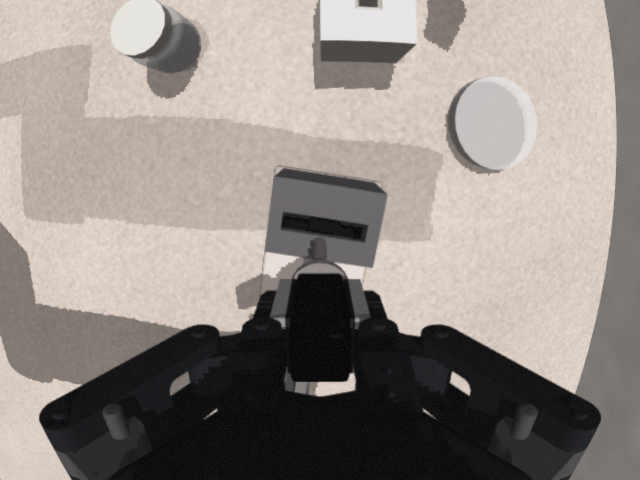

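The view shows the slot between (282,213) and (367,241), and the pin's tip at about (318,242).

```bash
python3 - <<'E'
from h import *
f=np.load("pics/w3.npz"); p=cv2.imread("pics/w3.png"); d=f["d"]; W=fcloud(f,d)
g=p.max(2); M=np.zeros(g.shape,np.uint8); M[200:250,270:380]=g[200:250,270:380]<50
k,l,s,c=cv2.connectedComponentsWithStats(M); i=1+np.argmax(s[1:,4]); print(s[i])
cnt=cv2.findContours((l==i).astype(np.uint8),cv2.RETR_EXTERNAL,cv2.CHAIN_APPROX_NONE)[0][0][:,0]
q=fplane(f,cnt,.08)[:,:2]*1000; print(cv2.minAreaRect(q.astype(np.float32)))
c=p[190:300,260:390]; cv2.imwrite("pics/w3c.png",np.clip(cv2.resize(c,None,fx=6,fy=6,interpolation=cv2.INTER_CUBIC).astype(float)*1.8,0,255))
print((W[230:262:2,319]*1000).round(1).tolist())
Z=(W[...,2]*1000).round().astype(int); print(Z[208:246:2,280:372:3])
E
```

```text
[ 282  213   85   28 1310]
((598.7537231445312, -103.33149719238281), (12.443126678466797, 62.91557693481445), 75.95357513427734)
[[594.4, -111.5, 58.6], [593.1, -124.6, 15.4], [593.0, -125.2, 20.0], [594.6, -110.7, 79.2], [595.6, -101.5, 117.6], [595.6, -101.8, 121.3], [595.6, -101.6, 126.3], [595.7, -101.7, 130.3], [595.6, -102.1, 133.3], [595.7, -102.0, 137.6], [595.7, -101.5, 142.8], [595.7, -101.9, 145.4], [595.7, -102.3, 147.8], [595.7, -102.3, 151.4], [595.8, -101.9, 156.2], [596.9, -91.3, 189.9]]
[[ 81  79  80  79  81  81  80  79  80  80  79  81  81  82  79  80  79  80
   80  80  80  80  80  80  80  80  79  80  81  80  81]
 [ 80  81  81  81  81  79  81  79  79  80  80  81  80  80  80  80  79  79
   79  80  79  81  80  80  80  81  80  80  81  82  80]
 [ 80  78  80  80  80  79  80  80  82  80  81  81  82  79  80  80  82  81
   81  81  82  81  81  81  81  80  80  80  80  81  81]
 [ 80  53  52  52  50  52  53  81  80  81  81  81  80  81  79  79  81 347
   80  81  81  82  80  80  81  80  81  80  80  82  79]
 [ 81  17  17  51  52  52  51  51  53  51  59  80  79  81  80  80  79  80

[... 1279 characters left out ...]
78  78  20
   19  18  16  18  16  16  17  17  16  21  38  81  79]
 [ 80  82  80  79  81  80  80  81  80  81  80  80 114 118 115  81  79  80
   81  79  78  77  21  18  17  15  17  22  77  80  81]
 [ 81  81  80  81  79  79  81  80  80  80  80  81 120 121 120 116  81  80
   80  81  80  79  80  80  81  77  77  24  78  80  81]
 [ 81  80  81  82  79  80  79  80  81  81  80 114 122 126 123 118  81  79
   80  80  81  80  81  79  81  80  82  79  79  81  81]
 [ 80  80  81  81  80  80  81  79  79  80  81 120 128 130 128 124  80  80
   80  80  81  81  80  81  80  80  80  81  81  81  79]][ WARN:0@0.891] global loadsave.cpp:1063 imwrite_ Unsupported depth image for selected encoder is fallbacked to CV_8U.
```

View pics/w3c.png

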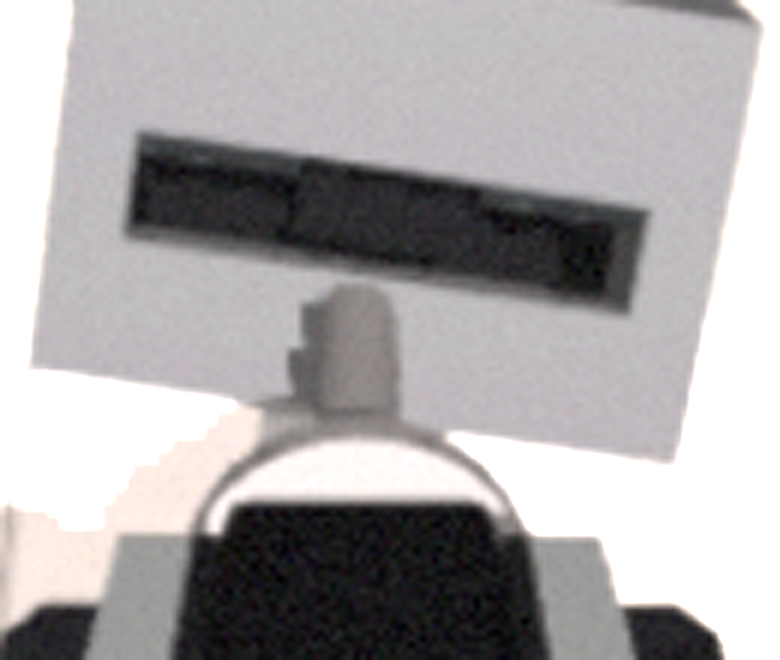

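```bash
python3 - <<'E'
from h import *
f=np.load("pics/w3.npz"); d=f["d"]; W=fcloud(f,d)
a=np.radians(-13.5); ex=np.array([np.cos(a),np.sin(a)]); ey=np.array([-ex[1],ex[0]])
M=np.zeros(d.shape,bool); M[210:245,280:372]=True
M&=(W[...,2]>.055)&(W[...,2]<.062)
L=(W[M][:,:2]-[.5985,-.1034]); print(np.percentile(L@ex*1000,[1,5,50,95,99]),np.percentile(L@ey*1000,[1,50,99]))
E
```

```text
[-10.6576762   -9.66708083   1.47695035  11.98788818  12.91154678] [-9.39854125 -3.74388438  1.88342257]
```

{"name": "drive_tool", "arguments": {
  "steps": [0.0036,-0.0013,0,0,0,0,1,0,0,0,0,0,0,1,0,0,0.012,0,0,0,1,0,0,0.012,0,0,0,1,0,0,0.012,0,0,0,1,0,0,0.006,0,0,0,1,0,0,0,0,0,0,1]
}}

```text
clock: 5.02
eef_pos: [0.6004, -0.1011, 0.2354]
tool_rot: [0.999, -0.037, -0.002, -0.0]
ft_force: [0.8, 0.7, -0.9]
grip_width: 0.0192
```

```bash
python3 - <<'E'
from h import *
from workcell import bot
m,p,d=wrist(f"w4"); o=bot.get_obs(); print(o["clock"],o["eef_pos"],o["ft_force"])
c=p[190:300,260:390,::-1]; cv2.imwrite("pics/w4c.png",np.clip(cv2.resize(c,None,fx=6,fy=6,interpolation=cv2.INTER_CUBIC).astype(float)*1.8,0,255).astype(np.uint8))
E
```

```text
5.0667 [ 0.60084394 -0.10137433  0.23659057] [-0.47935044  0.07283504 -1.34074418]
```

View pics/w4c.png

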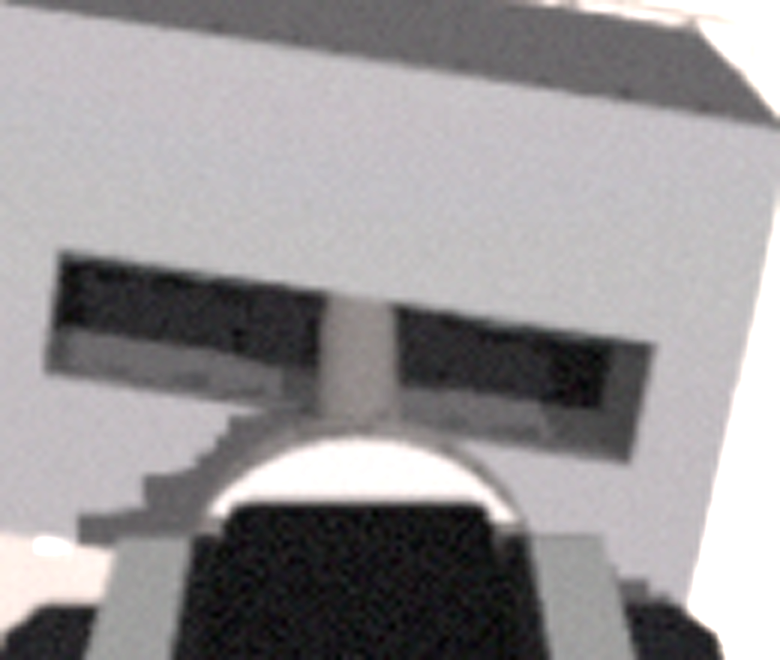

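{"name": "drive_tool", "arguments": {
  "steps": [-0.0007,0.002,0,0,0,0,1,0,0,0,0,0,0,1,0,0,0.005,0,0,0,1,0,0,0.004,0,0,0,1,0,0,0,0,0,0,1]
}}

```text
clock: 5.48
eef_pos: [0.5997, -0.1042, 0.2276]
tool_rot: [0.999, -0.038, -0.001, -0.0]
ft_force: [-0.3, 0.2, -1.6]
grip_width: 0.0188
```

```bash
python3 - <<'E'
from h import *
from workcell import bot
m,p,d=wrist(f"w5"); o=bot.get_obs(); print(o["clock"],o["eef_pos"],o["ft_force"],o["ft_torque"])
c=p[190:300,260:390,::-1]; cv2.imwrite("pics/w5c.png",np.clip(cv2.resize(c,None,fx=6,fy=6,interpolation=cv2.INTER_CUBIC).astype(float)*1.8,0,255).astype(np.uint8))
W=fcloud(dict(np.load("pics/w5.npz")),d); print((W[236:262:2,319]*1000).round(1).tolist())
E
```

```text
5.5333 [ 0.59978896 -0.10426915  0.22786343] [-0.24137166 -0.24420474 -1.05360011] [ 0.00745548  0.01122105 -0.00806051]
[[600.3, -96.3, 80.4], [599.8, -101.2, 67.5], [599.9, -101.2, 72.1], [599.9, -101.4, 75.8], [599.9, -101.2, 80.8], [599.9, -101.3, 84.6], [599.9, -101.4, 88.5], [599.9, -101.2, 92.8], [599.9, -101.5, 95.7], [599.9, -101.6, 99.1], [600.0, -101.1, 104.0], [600.0, -101.5, 106.3], [600.9, -91.3, 139.1]]
```

View pics/w5c.png

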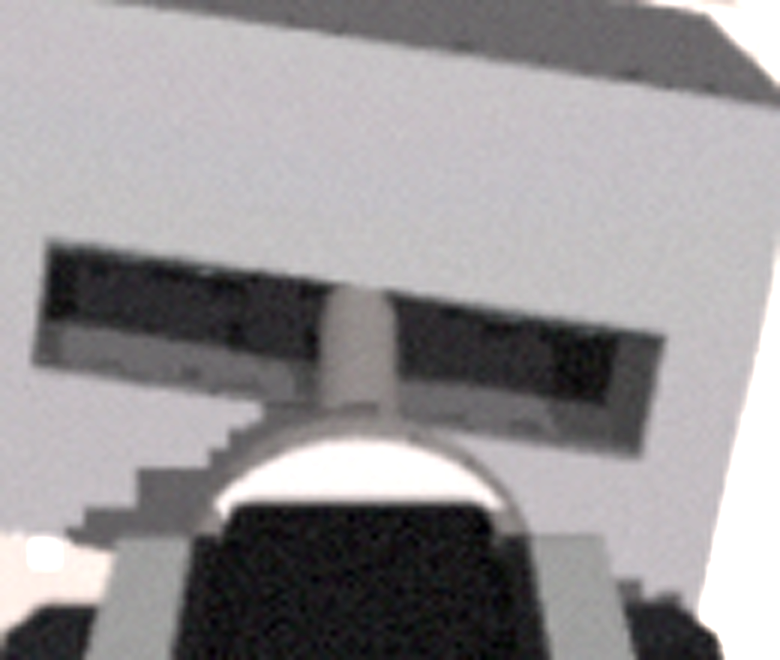

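{"name": "drive_tool", "arguments": {
  "steps": [0,-0.001,0.003,0,0,0,1,0,0,0.004,0,0,0,1,0,0,0,0,0,0,1]
}}

```text
clock: 5.78
eef_pos: [0.6005, -0.1031, 0.2211]
tool_rot: [0.999, -0.038, 0.0, -0.0]
ft_force: [1.3, 0.4, 1.7]
grip_width: 0.0195
```

{"name": "drive_tool", "arguments": {
  "steps": [0,0,0.004,0,0,0,1,0,0,0,0,0,0,1,0,0,0,0,0,0,1]
}}

```text
clock: 6.03
eef_pos: [0.6006, -0.103, 0.2179]
tool_rot: [0.999, -0.038, 0.001, -0.0]
ft_force: [0.3, 2.1, 1.7]
grip_width: 0.0193
```

{"name": "drive_tool", "arguments": {
  "steps": [0,0,0.004,0,0,0,1,0,0,0,0,0,0,1,0,0,0,0,0,0,1]
}}

```text
clock: 6.28
eef_pos: [0.6003, -0.1034, 0.2134]
tool_rot: [0.999, -0.038, 0.0, 0.0]
ft_force: [0.3, -0.0, 1.6]
grip_width: 0.0195
```

{"name": "drive_tool", "arguments": {
  "steps": [0,0,0.004,0,0,0,1,0,0,0,0,0,0,1,0,0,0,0,0,0,1]
}}

```text
clock: 6.53
eef_pos: [0.6002, -0.1034, 0.2091]
tool_rot: [0.999, -0.038, -0.0, 0.0]
ft_force: [0.6, -0.0, 1.8]
grip_width: 0.0194
```

{"name": "drive_tool", "arguments": {
  "steps": [0,0,0.002,0,0,0,1,0,0,0,0,0,0,1,0,0,0,0,0,0,1]
}}

```text
clock: 6.78
eef_pos: [0.6002, -0.1035, 0.2074]
tool_rot: [0.999, -0.038, -0.0, 0.0]
ft_force: [-1.0, -0.6, 2.6]
grip_width: 0.0195
```

```bash
python3 - <<'E'
from h import *
from workcell import bot,vision
p,d=vision.camera("scene"); o=bot.get_obs(); print(o["clock"],o["eef_pos"],o["ft_force"],o["ft_torque"])
W=cloud(vision.camera_model("scene"),d); 
L=(W[...,:2]-[.575,-.207]); a=np.radians(-13.3); lx=L@[np.cos(a),np.sin(a)]; ly=L@[-np.sin(a),np.cos(a)]
M=(abs(lx)<.02)&(abs(ly)<.05)&(d>0); print("carrier top",np.percentile(W[M][:,2],[90,95,97,99]))
cv2.imwrite("pics/s1.png",p[150:350,150:420,::-1])
E
```

```text
6.8333 [ 0.60015816 -0.10347141  0.20745767] [ 0.69029229 -0.09785241  1.51510491] [-0.08776125  0.02059837  0.05696571]
carrier top [0.1383048  0.14596731 0.14699372 0.14833545]
```

{"name": "drive_tool", "arguments": {
  "steps": [0,0,0.001,0,0,0,1,0,0,0,0,0,0,1,0,0,0,0,0,0,1,0,0,0,0,0,0,1,0,0,0,0,0,0,1,0,0,0,0,0,0,1,0,0,0,0,0,0,1,0,0,0,0,0,0,1]
}}

```text
clock: 7.5
eef_pos: [0.6003, -0.1033, 0.2066]
tool_rot: [0.999, -0.038, 0.0, 0.0]
ft_force: [0.0, -0.8, 2.6]
grip_width: 0.0194
```

{"name": "drive_tool", "arguments": {
  "steps": [0,0,-0.008,0,0,0,1,0,0,-0.015,0,0,0,1,0,0,-0.015,0,0,0,1,0,0,-0.02,0,0,0,1,0,0,-0.02,0,0,0,1,0,0,0,0,0,0,1]
}}

```text
clock: 8.0
eef_pos: [0.6017, -0.1034, 0.2891]
tool_rot: [0.999, -0.038, 0.003, 0.0]
ft_force: [0.9, 0.0, -0.7]
grip_width: 0.0192
```

```bash
python3 - <<'E'
from h import *
from workcell import bot,vision
p,d=vision.camera("scene"); o=bot.get_obs(); print(o["clock"],o["eef_pos"],o["ft_force"],o["ft_torque"])
W=cloud(vision.camera_model("scene"),d); 
L=(W[...,:2]-[.575,-.207]); a=np.radians(-13.3); lx=L@[np.cos(a),np.sin(a)]; ly=L@[-np.sin(a),np.cos(a)]
M=(abs(lx)<.02)&(abs(ly)<.05)&(d>0); print("carrier top",np.percentile(W[M][:,2],[90,95,97,99]))
cv2.imwrite("pics/s2.png",cv2.resize(p[150:350,150:420,::-1],None,fx=2.5,fy=2.5))
o=bot.get_obs();p0=o["eef_pos"];print(p0)
plan(p0,R.from_quat(o["tool_rot"]),[.6445,.0664,.282],down(-4.5),7,1)
E
```

```text
8.05 [ 0.60120724 -0.10336779  0.28689896] [ 0.23555719 -0.44844173 -1.97868542] [ 0.00504664 -0.06062268 -0.00230889]
carrier top [0.13871535 0.14600756 0.1472875  0.14860831]
[ 0.60120724 -0.10336779  0.28689896]
0.0043,-0.0247,0.0007,0,-0.04,0.02,1, 
0.0043,-0.0247,0.0007,0,-0.04,0.02,1, 
0.0043,-0.0247,0.0007,0,-0.04,0.02,1, 
0.0043,-0.0247,0.0007,0,-0.04,0.02,1, 
0.0043,-0.0247,0.0007,0,-0.04,0.02,1, 
0.0043,-0.0247,0.0007,0,-0.04,0.02,1, 
0.0043,-0.0247,0.0007,0,-0.04,0.02,1, 
maxshift 0.0247 end [0.6446 0.0667 0.282 ]
```

View pics/s2.png

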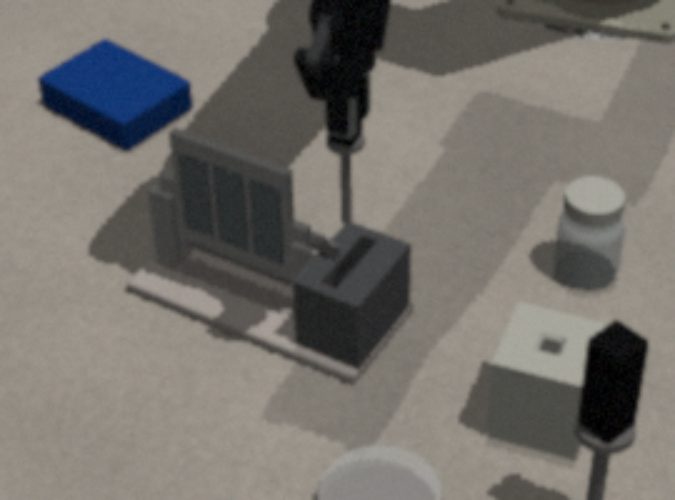

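The carrier has sprung up (top edge at z ≈ 148 mm) and the tool is clear of the slot. Next I return it to the stand.

{"name": "drive_tool", "arguments": {
  "steps": [0.0043,-0.0247,0.0007,0,0,0,1,0.0043,-0.0247,0.0007,0,0,0,1,0.0043,-0.0247,0.0007,0,0,0,1,0.0043,-0.0247,0.0007,0,0,0,1,0.0043,-0.0247,0.0007,0,0,0,1,0.0043,-0.0247,0.0007,0,0,0,1,0.0043,-0.0247,0.0007,0,0,0,1,0,0,0,0,0,0,1]
}}

```text
clock: 8.72
eef_pos: [0.6433, 0.0715, 0.277]
tool_rot: [0.999, -0.035, -0.002, -0.001]
ft_force: [-0.6, -0.9, -1.8]
grip_width: 0.0194
```

{"name": "drive_tool", "arguments": {
  "steps": [0,0,0,0,0,0,1]
}}

```text
clock: 8.8
eef_pos: [0.6428, 0.0683, 0.2774]
tool_rot: [0.999, -0.037, -0.002, 0.0]
ft_force: [-0.1, -0.2, -0.2]
grip_width: 0.0193
```

```bash
cat > pin.py <<'E'
from h import *
from workcell import bot
import sys
m,p,d=wrist(sys.argv[1]); o=bot.get_obs(); print(o["clock"],o["eef_pos"],o["ft_force"])
W=fcloud(m,d)
for r in range(236,264,3): print(r,(W[r,312:328]*1000).round(0).astype(int)[[3,7,11]].tolist())
c=p[190:300,260:390,::-1]; cv2.imwrite(f"pics/{sys.argv[1]}c.png",np.clip(cv2.resize(c,None,fx=6,fy=6,interpolation=cv2.INTER_CUBIC).astype(float)*1.2,0,255).astype(np.uint8))
E
python3 pin.py w6
```

```text
8.85 [0.64280028 0.06716308 0.27779413] [ 0.78308329  0.27787929 -0.35313424]
236 [[638, 59, 68], [641, 59, 68], [644, 59, 68]]
239 [[640, 70, 114], [643, 71, 120], [645, 70, 117]]
242 [[640, 70, 120], [643, 71, 125], [645, 69, 120]]
245 [[640, 70, 128], [643, 71, 132], [645, 70, 129]]
248 [[640, 70, 134], [643, 71, 138], [645, 70, 136]]
251 [[640, 70, 140], [643, 72, 145], [645, 70, 142]]
254 [[640, 70, 146], [643, 71, 150], [645, 70, 147]]
257 [[640, 70, 152], [643, 71, 154], [645, 70, 153]]
260 [[642, 81, 188], [644, 82, 190], [645, 81, 188]]
263 [[642, 81, 192], [644, 81, 193], [645, 81, 191]]
```

View pics/w6c.png

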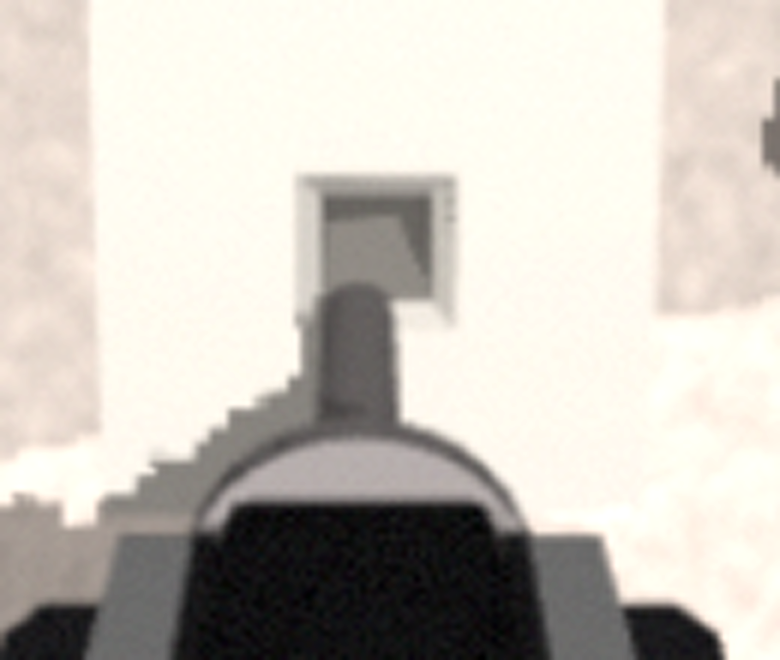

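{"name": "drive_tool", "arguments": {
  "steps": [0.0016,0.0005,0,0,0,0,1,0,0,0.012,0,0,0,1,0,0,0.012,0,0,0,1,0,0,0.012,0,0,0,1,0,0,0.004,0,0,0,1,0,0,0,0,0,0,1]
}}

```text
clock: 9.35
eef_pos: [0.6441, 0.0648, 0.238]
tool_rot: [0.999, -0.039, -0.002, 0.0]
ft_force: [0.1, -0.5, -1.3]
grip_width: 0.0196
```

```bash
python3 pin.py w7
```

```text
9.4 [0.64464126 0.06512682 0.23914228] [-0.61422893  0.10639424 -1.39461345]
236 [[640, 59, 40], [643, 59, 41], [646, 59, 41]]
239 [[641, 67, 76], [644, 68, 80], [646, 66, 76]]
242 [[641, 66, 82], [644, 67, 86], [646, 66, 81]]
245 [[641, 66, 88], [644, 67, 92], [646, 66, 89]]
248 [[642, 67, 96], [644, 68, 100], [646, 67, 96]]
251 [[642, 67, 103], [644, 68, 106], [646, 67, 102]]
254 [[642, 66, 106], [644, 68, 110], [646, 66, 107]]
257 [[642, 67, 112], [644, 68, 116], [646, 67, 113]]
260 [[643, 78, 150], [645, 78, 149], [647, 78, 150]]
263 [[643, 78, 153], [645, 78, 153], [647, 77, 152]]
```

View pics/w7c.png

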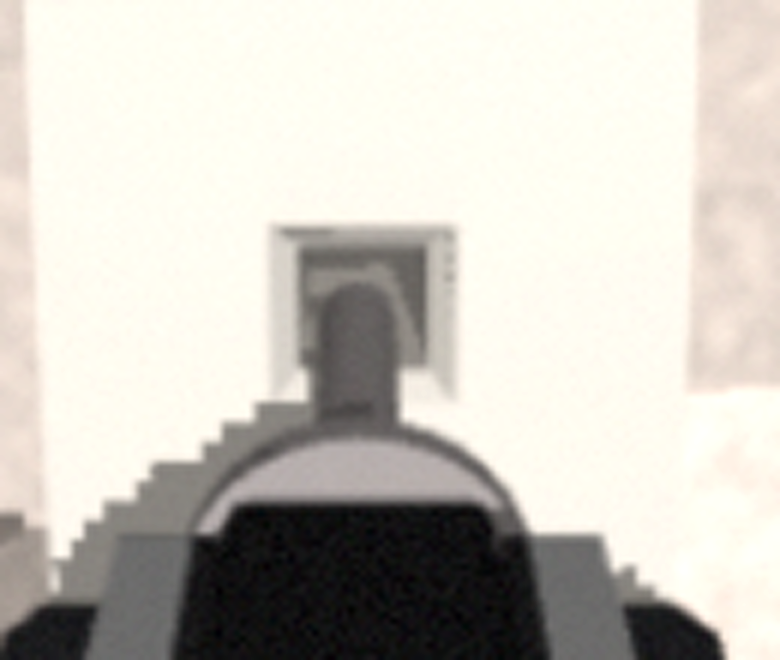

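{"name": "drive_tool", "arguments": {
  "steps": [0.0002,-0.0018,0,0,0,0,1,0,0,0.008,0,0,0,1,0,0,0.01,0,0,0,1,0,0,0.01,0,0,0,1,0,0,0.01,0,0,0,1,0,0,0.01,0,0,0,1,0,0,0,0,0,0,1]
}}

```text
clock: 9.98
eef_pos: [0.6437, 0.0679, 0.1879]
tool_rot: [0.999, -0.038, -0.003, 0.0]
ft_force: [-0.2, 0.1, -1.6]
grip_width: 0.0193
```

{"name": "drive_tool", "arguments": {
  "steps": [0,0,0.007,0,0,0,1,0,0,0.007,0,0,0,1,0,0,0,0,0,0,1,0,0,0,0,0,0,1]
}}

```text
clock: 10.32
eef_pos: [0.6451, 0.068, 0.1771]
tool_rot: [0.999, -0.038, -0.0, 0.0]
ft_force: [-0.1, 0.6, -1.4]
grip_width: 0.0197
```

{"name": "drive_tool", "arguments": {
  "steps": [0,0,0.005,0,0,0,1,0,0,0,0,0,0,1,0,0,0,0,0,0,1]
}}

```text
clock: 10.57
eef_pos: [0.6453, 0.068, 0.1725]
tool_rot: [0.999, -0.038, -0.0, 0.0]
ft_force: [0.2, 0.4, -0.8]
grip_width: 0.0194
```

{"name": "drive_tool", "arguments": {
  "steps": [0,0,0.002,0,0,0,1,0,0,0,0,0,0,1,0,0,0,0,0,0,1]
}}

```text
clock: 10.82
eef_pos: [0.6453, 0.068, 0.1706]
tool_rot: [0.999, -0.038, -0.0, 0.0]
ft_force: [0.6, 0.2, -1.3]
grip_width: 0.0189
```

{"name": "drive_tool", "arguments": {
  "steps": [0,0,0.0015,0,0,0,1,0,0,0,0,0,0,1,0,0,0,0,0,0,1]
}}

```text
clock: 11.07
eef_pos: [0.6454, 0.068, 0.1705]
tool_rot: [0.999, -0.038, 0.001, -0.0]
ft_force: [-2.5, -0.4, 5.8]
grip_width: 0.0194
```

{"name": "drive_tool", "arguments": {
  "steps": [0,0,0,0,0,0,0,0,0,0,0,0,0,0,0,0,0,0,0,0,0,0,0,0,0,0,0,0,0,0,0,0,0,0,0,0,0,-0.02,0,0,0,0,0,0,-0.035,0,0,0,-0.2,0,0,-0.04,0,0,0,-0.2]
}}

```text
clock: 11.73
eef_pos: [0.6439, 0.0678, 0.2619]
tool_rot: [0.999, -0.038, -0.003, 0.0]
ft_force: [0.7, -0.1, 0.0]
grip_width: 0.0513
```

{"name": "drive_tool", "arguments": {
  "steps": [0,0,-0.025,0,0,0,-0.2,0,0,0,0,0,0,-0.2,0,0,0,0,0,0,-0.2]
}}

```text
clock: 11.98
eef_pos: [0.6464, 0.0681, 0.2916]
tool_rot: [0.999, -0.038, 0.003, -0.0]
ft_force: [0.1, -0.2, -0.3]
grip_width: 0.0514
```

```bash
python3 - <<'E'
from h import *
from workcell import bot
m,p,d=wrist("w8"); o=bot.get_obs(); print(o["clock"],o["eef_pos"],o["grip_width"])
W=fcloud(m,d)
def rect(M):
    q=W[M]; r=cv2.minAreaRect((q[:,:2]*1000).astype(np.float32)); return M.sum(),np.round(np.median(q,0)*1000,1),np.round(r[0],1),np.round(r[1],1),round(r[2],1)
B=(abs(W[...,0]-.644)<.06)&(abs(W[...,1]-.065)<.06)&(d>0)
er=lambda M:cv2.morphologyEx(M.astype(np.uint8),cv2.MORPH_OPEN,np.ones((3,3)))>0
for a,b in((.135,.150),(.074,.082),(.083,.09)): print(rect(er(B&(W[...,2]>a)&(W[...,2]<b))))
E
```

```text
12.0333 [0.64545749 0.06802331 0.28928757] 0.05139893002391958
(np.int64(1020), array([645.7,  68.1, 140. ]), array([645.5,  67.1]), array([21.2, 19.8]), 85.5)
(np.int64(5993), array([644.3,  73.4,  80.3]), array([644.1,  65.5]), array([70.7, 70.8]), 85.8)
(np.int64(225), array([647.6,  76.6,  85.3]), array([647. ,  72.8]), array([16.9, 28. ]), 78.6)
```

View pics/w8.png

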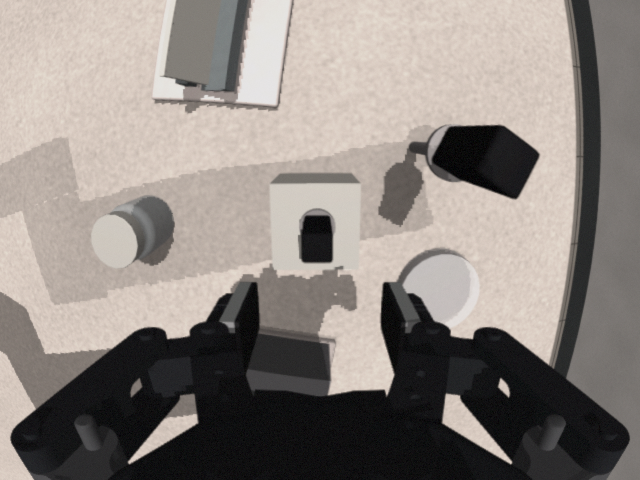

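```bash
python3 - <<'E'
from h import *
go([.575,-.207,.30],down(-13.3),8,-.2)
E
```

```text
-0.0062,0.0349,-0.0014,-0,-0.01,1.12,-0.2, 
-0.0055,0.0351,-0.0013,-0,-0.01,1.12,-0.2, 
-0.0048,0.0352,-0.0013,-0,-0.01,1.12,-0.2, 
-0.0041,0.0352,-0.0013,-0,-0.01,1.12,-0.2, 
-0.0034,0.0353,-0.0013,-0,-0.01,1.12,-0.2, 
-0.0027,0.0354,-0.0013,-0,-0.01,1.12,-0.2, 
-0.002,0.0354,-0.0013,-0,-0.01,1.12,-0.2, 
-0.0013,0.0355,-0.0013,-0,-0.01,1.12,-0.2, 
maxshift 0.0355 end [ 0.575  -0.207   0.2997]
```

{"name": "drive_tool", "arguments": {
  "steps": [-0.006,0.035,-0.0013,0,0,1.12,-0.2,-0.0055,0.035,-0.0013,0,0,1.12,-0.2,-0.0048,0.035,-0.0013,0,0,1.12,-0.2,-0.004,0.035,-0.0013,0,0,1.12,-0.2,-0.0034,0.0355,-0.0013,0,0,1.12,-0.2,-0.0027,0.0355,-0.0013,0,0,1.12,-0.2,-0.002,0.0355,-0.0013,0,0,1.12,-0.2,-0.0013,0.0355,-0.0013,0,0,1.12,-0.2]
}}

```text
clock: 12.7
eef_pos: [0.5737, -0.2083, 0.297]
tool_rot: [0.993, -0.116, -0.002, -0.001]
ft_force: [-0.5, -0.5, 0.7]
grip_width: 0.0512
```

{"name": "drive_tool", "arguments": {
  "steps": [0,0,0,0,0,0,-0.2,0,0,0,0,0,0,-0.2,0,0,0,0,0,0,-0.2]
}}

```text
clock: 12.95
eef_pos: [0.5746, -0.2068, 0.2976]
tool_rot: [0.993, -0.116, -0.002, -0.001]
ft_force: [-0.6, 0.4, 0.1]
grip_width: 0.0513
```

```bash
python3 - <<'E'
from h import *
from workcell import bot
m,p,d=wrist("w9"); o=bot.get_obs(); print(o["clock"],o["eef_pos"],R.from_quat(o["tool_rot"]).as_matrix()[:,0],o["grip_width"])
W=fcloud(m,d)
def rect(M):
    q=W[M]; r=cv2.minAreaRect((q[:,:2]*1000).astype(np.float32)); return M.sum(),np.round(np.median(q,0)*1000,1),np.round(r[0],1),np.round(r[1],1),round(r[2],1)
B=(abs(W[...,0]-.575)<.08)&(abs(W[...,1]+.207)<.08)&(d>0)
er=lambda M:cv2.morphologyEx(M.astype(np.uint8),cv2.MORPH_OPEN,np.ones((3,3)))>0
print(rect(er(B&(W[...,2]>.1445)&(W[...,2]<.1515))))
E
```

```text
13.0 [ 0.57498552 -0.20612307  0.29800434] [ 0.97325545 -0.22970971 -0.00269614] 0.051259677347846505
(np.int64(2243), array([ 575.2, -201.1,  148.3]), array([ 573.5, -208.5]), array([110.5,   8.5]), 76.5)
```

View pics/w9.png

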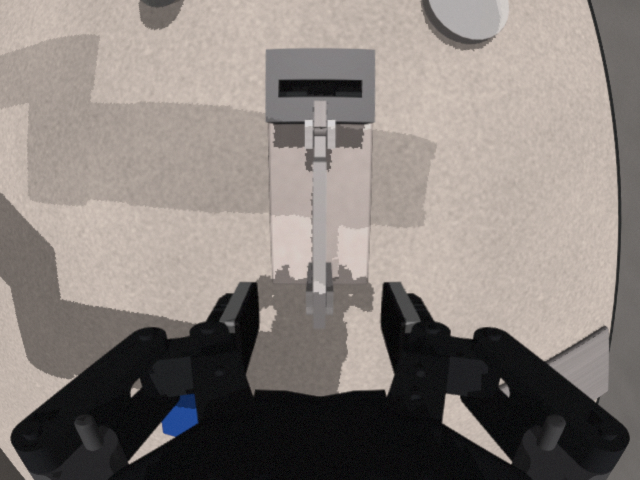

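{"name": "drive_tool", "arguments": {
  "steps": [-0.0008,0.0022,0.014,0,0,0,-0.2,0,0,0.022,0,0,0,-0.2,0,0,0.022,0,0,0,-0.2,0,0,0.022,0,0,0,-0.2,0,0,0.022,0,0,0,-0.2,0,0,0.014,0,0,0,-0.2,0,0,0,0,0,0,-0.2,0,0,0,0,0,0,-0.2]
}}

```text
clock: 13.67
eef_pos: [0.5737, -0.2072, 0.1824]
tool_rot: [0.993, -0.115, -0.001, -0.0]
ft_force: [1.0, -0.6, 0.1]
grip_width: 0.0513
```

```bash
python3 - <<'E'
from h import *
from workcell import bot
m,p,d=wrist("w10"); o=bot.get_obs(); print(o["clock"],o["eef_pos"],R.from_quat(o["tool_rot"]).as_matrix().round(4),o["ft_force"])
W=fcloud(m,d)
B=(abs(W[...,0]-.575)<.08)&(abs(W[...,1]+.207)<.08)&(d>0)&(W[...,2]>.1445)&(W[...,2]<.1515)
B=cv2.morphologyEx(B.astype(np.uint8),cv2.MORPH_OPEN,np.ones((3,3)))>0
q=W[B]; r=cv2.minAreaRect((q[:,:2]*1000).astype(np.float32)); print(r)
E
```

```text
13.7167 [ 0.57446498 -0.20779573  0.18378481] [[ 9.735e-01 -2.285e-01 -0.000e+00]
 [-2.285e-01 -9.735e-01  1.000e-04]
 [-1.000e-04 -1.000e-04 -1.000e+00]] [ 0.15289844 -0.00327725  1.84658693]
((572.6610107421875, -194.58255004882812), (60.52450942993164, 68.8342056274414), 20.59288787841797)
```

View pics/w10.png

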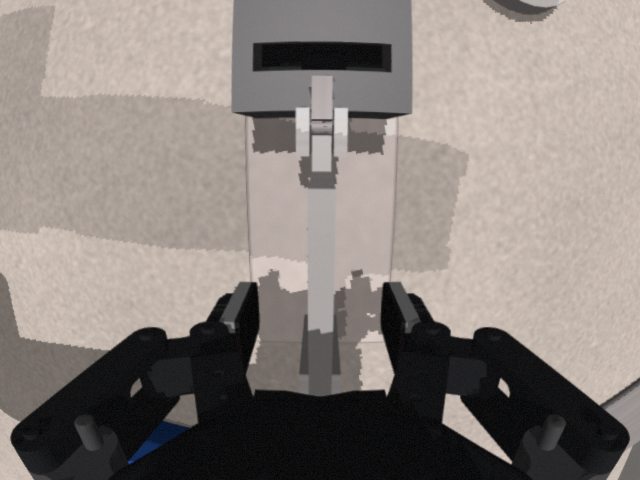

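{"name": "drive_tool", "arguments": {
  "steps": [0,0,0,0,0,0,1,0,0,0,0,0,0,1,0,0,0,0,0,0,1,0,0,0,0,0,0,1,0,0,0,0,0,0,1,0,0,0,0,0,0,1,0,0,0,0,0,0,1]
}}

```text
clock: 14.3
eef_pos: [0.5741, -0.209, 0.1845]
tool_rot: [0.993, -0.116, 0.001, 0.0]
ft_force: [-1.2, 1.0, 6.0]
grip_width: 0.0073
```

{"name": "drive_tool", "arguments": {
  "steps": [0,0,-0.005,0,0,0,1,0,0,-0.01,0,0,0,1,0,0,0,0,0,0,1]
}}

```text
clock: 14.55
eef_pos: [0.5736, -0.209, 0.1992]
tool_rot: [0.993, -0.116, -0.0, -0.0]
ft_force: [-2.7, 0.5, 0.1]
grip_width: 0.007
```

{"name": "drive_tool", "arguments": {
  "steps": [0,0,-0.01,0,0,0,1,0,0,-0.012,0,0,0,1,0,0,-0.014,0,0,0,1,0,0,-0.014,0,0,0,1,0,0,-0.018,0,0,0,1,0,0,-0.018,0,0,0,1,0,0,-0.014,0,0,0,1,0,0,-0.006,0,0,0,1]
}}

```text
clock: 15.22
eef_pos: [0.5748, -0.2094, 0.3081]
tool_rot: [0.993, -0.116, 0.003, 0.001]
ft_force: [0.0, -0.6, -2.3]
grip_width: 0.0071
```

```bash
python3 - <<'E'
from h import *
from workcell import bot,vision
o=bot.get_obs(); print(o["clock"],o["eef_pos"],o["ft_force"],o["ft_torque"])
# rest geometry from first images
for n in("top","scene","w1"):
    if n=="w1": f=np.load("pics/w1.npz"); d=f["d"]; W=fcloud(f,d)
    else: d=np.load(f"pics/{n}0.npy"); W=cloud(vision.camera_model(n),d)
    a=np.radians(-12); ex=np.array([np.cos(a),np.sin(a)]); ey=np.array([-ex[1],ex[0]])
    L=W[...,:2]-[.572,.2765]; lx=L@ex; ly=L@ey
    box=(abs(ly)<.13)&(abs(lx)<.1)&(d>0)
    # back top edge: z 76-86
    M=box&(W[...,2]>.077)&(W[...,2]<.088); q=W[M][:,:2]*1000; print(n,"backtop",len(q),cv2.minAreaRect(q.astype(np.float32)))
    # back front face points: fit plane
    M=box&(abs(ly)<.075)&(W[...,2]>.040)&(W[...,2]<.074); q=W[M]; 
    if len(q)>50:
        c=np.median(q,0); Mi=np.abs(lx[M]-np.median(lx[M]))<.03; q=q[Mi]; c=q.mean(0); u,s,vt=np.linalg.svd(q-c,full_matrices=False); print("   face",len(q),c.round(4),vt[2].round(3),s[2]/len(q)**.5)
    # lip/ledge 
    M=box&(lx>-.01)&(W[...,2]>.022)&(W[...,2]<.045); q=W[M][:,:2]*1000
    if len(q)>10: print("   ledge",len(q),cv2.minAreaRect(q.astype(np.float32)))
    prof=[]
    for k in range(-60,70,4):
        Mk=box&(abs(ly)<.06)&(abs(lx*1000-k)<2)
        if Mk.sum()>3: prof.append((k,int(np.median(W[Mk][:,2])*1000)))
    print("   prof",prof)
E
```

```text
15.2167 [ 0.57484887 -0.20940459  0.30812085] [ 0.01727634 -0.61765232 -2.29046822] [-0.05770361 -0.01863656  0.01473581]
top backtop 206 ((550.3280029296875, 281.4344482421875), (169.58018493652344, 8.084406852722168), 78.53575897216797)
   face 345 [0.5746 0.2772 0.0511] [-0.477  0.097 -0.874] 0.005804184498898831
   ledge 832 ((582.1572265625, 275.0555419921875), (180.92471313476562, 34.78775405883789), 78.46102142333984)
   prof [(-60, 12), (-56, 11), (-52, 11), (-48, 11), (-44, 11), (-40, 11), (-36, 12), (-32, 11), (-28, 11), (-24, 48), (-20, 16), (-16, 68), (-12, 60), (-8, 49), (-4, 38), (0, 27), (4, 27), (8, 28), (12, 30), (16, 33), (20, 44), (24, 38), (28, 25), (32, 11), (36, 11), (40, 11), (44, 11), (48, 11), (52, 12), (56, 12), (60, 12), (64, 11), (68, 0)]
scene backtop 323 ((552.4229125976562, 279.64013671875), (169.2540283203125, 13.31270980834961), 78.33719635009766)
   face 1492 [0.5636 0.2799 0.0563] [-0.81   0.168 -0.561] 0.004604736295612142
   ledge 1742 ((582.38330078125, 273.5625915527344), (179.70413208007812, 41.0455436706543), 78.0982666015625)
   prof [(-24, 79), (-20, 77), (-16, 72), (-12, 61), (-8, 50), (-4, 39), (0, 31), (4, 30), (8, 9), (12, 10), (16, 11), (20, 34), (24, 35), (28, 30), (32, 11), (36, 11), (40, 11), (44, 11), (48, 11), (52, 11), (56, 11), (60, 11), (64, 7), (68, 3)]
w1 backtop 739 ((540.6349487304688, 229.7760467529297), (63.94764709472656, 9.320610046386719), 78.57898712158203)
   face 2149 [0.5579 0.2352 0.0548] [-0.63   0.12  -0.768] 0.005806584088909221
   ledge 3351 ((571.6432495117188, 230.39471435546875), (88.00804901123047, 37.583309173583984), 77.6194839477539)
   prof [(-60, 12), (-56, 12), (-24, 81), (-20, 81), (-16, 72), (-12, 61), (-8, 50), (-4, 39), (0, 29), (4, 27), (8, 29), (12, 30), (16, 42), (20, 43), (24, 36), (28, 12), (32, 12), (36, 12), (40, 12), (44, 12), (48, 12), (52, 12), (56, 12), (60, 12), (64, 11), (68, 0)]
```

```bash
cat >> h.py <<'E'
def rest_target(delta,xo=.0045,yo=0.,O=(.5724,.2763,.026),yaw=-11.6):
    a=np.radians(yaw); hx=np.array([np.cos(a),np.sin(a),0]); ey=np.array([-hx[1],hx[0],0]); Z=np.array([0,0,1.])
    rx=hx*np.cos(.35)+Z*np.sin(.35); rz=-hx*np.sin(.35)+Z*np.cos(.35)
    return np.array(O)+rx*xo+ey*yo+rz*(.1465+delta), down(yaw,-.35)
E
python3 - <<'E'
from h import *
p,Rt=rest_target(.15); print(p,Rt.as_matrix().round(3)); go(p,Rt,16,1)
E
```

```text
[0.47694821 0.29589344 0.30606705] [[ 0.92  -0.201  0.336]
 [-0.189 -0.98  -0.069]
 [ 0.343 -0.    -0.939]]
-0.0132,-0.0293,0,0.02,1.23,-0.11,1, 
-0.0132,-0.0293,-0.0002,0.02,1.23,-0.11,1, 
-0.0131,-0.0294,-0.0005,0.02,1.23,-0.11,1, 
-0.013,-0.0294,-0.0008,0.02,1.23,-0.11,1, 
-0.013,-0.0294,-0.0011,0.02,1.23,-0.11,1, 
-0.0129,-0.0294,-0.0013,0.02,1.23,-0.11,1, 
-0.0128,-0.0295,-0.0016,0.02,1.23,-0.11,1, 
-0.0127,-0.0295,-0.0018,0.02,1.23,-0.11,1, 
-0.0126,-0.0295,-0.0021,0.02,1.23,-0.11,1, 
-0.0125,-0.0295,-0.0024,0.02,1.23,-0.11,1, 
-0.0124,-0.0296,-0.0026,0.02,1.23,-0.11,1, 
-0.0123,-0.0296,-0.0029,0.02,1.23,-0.11,1, 
-0.0122,-0.0296,-0.0031,0.02,1.23,-0.11,1, 
-0.012,-0.0296,-0.0034,0.02,1.23,-0.11,1, 
-0.0119,-0.0297,-0.0036,0.02,1.23,-0.11,1, 
-0.0118,-0.0297,-0.0039,0.02,1.23,-0.11,1, 
maxshift 0.0297 end [0.4769 0.2958 0.3061]
```

{"name": "drive_tool", "arguments": {
  "steps": [-0.0132,-0.0293,0,0,1.23,-0.1,1,-0.0132,-0.0293,-0.0002,0,1.23,-0.1,1,-0.0131,-0.0294,-0.0005,0,1.23,-0.1,1,-0.013,-0.0294,-0.0008,0,1.23,-0.1,1,-0.013,-0.0294,-0.001,0,1.23,-0.1,1,-0.013,-0.0294,-0.0013,0,1.23,-0.1,1,-0.0128,-0.0295,-0.0016,0,1.23,-0.1,1,-0.0127,-0.0295,-0.0018,0,1.23,-0.1,1]
}}

```text
clock: 15.88
eef_pos: [0.5243, 0.045, 0.304]
tool_rot: [0.99, -0.109, 0.086, 0.01]
ft_force: [0.4, 0.9, -1.8]
grip_width: 0.0071
```

{"name": "drive_tool", "arguments": {
  "steps": [-0.0126,-0.0295,-0.002,0,1.23,-0.1,1,-0.0125,-0.0295,-0.0024,0,1.23,-0.1,1,-0.0124,-0.0296,-0.0026,0,1.23,-0.1,1,-0.0123,-0.0296,-0.003,0,1.23,-0.1,1,-0.0122,-0.0296,-0.003,0,1.23,-0.1,1,-0.012,-0.0296,-0.0034,0,1.23,-0.1,1,-0.012,-0.0297,-0.0036,0,1.23,-0.1,1,-0.0118,-0.0297,-0.0039,0,1.23,-0.1,1]
}}

```text
clock: 16.55
eef_pos: [0.4756, 0.2978, 0.3027]
tool_rot: [0.98, -0.1, 0.17, 0.02]
ft_force: [0.9, -0.0, -1.2]
grip_width: 0.0072
```

{"name": "drive_tool", "arguments": {
  "steps": [0,0,0,0,0,0,1,0,0,0,0,0,0,1,0,0,0,0,0,0,1]
}}

```text
clock: 16.8
eef_pos: [0.4762, 0.2962, 0.3023]
tool_rot: [0.98, -0.1, 0.169, 0.02]
ft_force: [0.1, -0.0, -2.2]
grip_width: 0.0074
```

```bash
python3 - <<'E'
from h import *
from workcell import bot,vision
m,p,d=wrist("w11"); o=bot.get_obs(); print(o["clock"],o["eef_pos"],R.from_quat(o["tool_rot"]).as_matrix().round(3),o["ft_force"],o["grip_width"])
p,d=vision.camera("scene"); cv2.imwrite("pics/s3.png",cv2.resize(p[130:380,350:600,::-1],None,fx=2.4,fy=2.4)); np.save("pics/s3.npy",d)
p,Rt=rest_target(.02); go(p,Rt,7,1)
E
```

```text
16.85 [0.47645701 0.29558831 0.30240487] [[ 0.922 -0.204  0.328]
 [-0.191 -0.979 -0.074]
 [ 0.336  0.006 -0.942]] [ 0.74523295  0.38048345 -2.15729511] 0.007264085847731539
0.0003,-0.0002,0.0181,0.05,0.06,-0.02,1, 
0.0003,-0.0002,0.0181,0.05,0.06,-0.02,1, 
0.0003,-0.0002,0.0181,0.05,0.06,-0.02,1, 
0.0003,-0.0002,0.0181,0.05,0.06,-0.02,1, 
0.0002,-0.0002,0.0181,0.05,0.06,-0.02,1, 
0.0002,-0.0001,0.0181,0.05,0.06,-0.02,1, 
0.0002,-0.0001,0.0181,0.05,0.06,-0.02,1, 
maxshift 0.0181 end [0.5206 0.287  0.184 ]
```

View pics/w11.png

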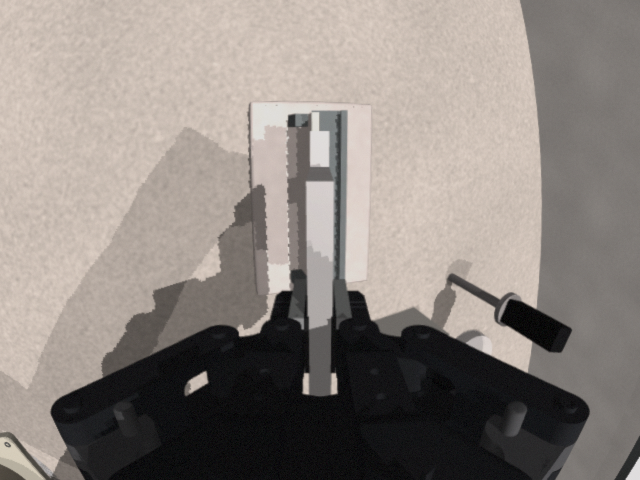

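View pics/s3.png

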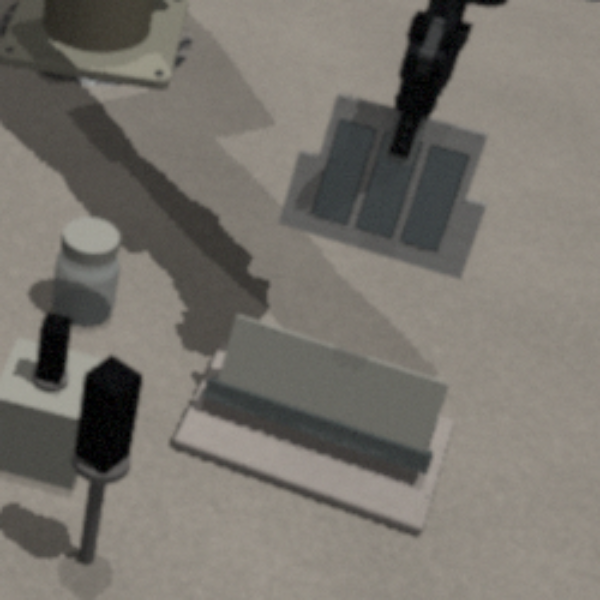

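```bash
python3 - <<'E'
from h import *
from workcell import bot,vision
o=bot.get_obs(); T=R.from_quat(o["tool_rot"])
m=vision.camera_model("scene"); d=np.load("pics/s3.npy"); W=cloud(m,d)
L=T.inv().apply((W-o["eef_pos"]).reshape(-1,3)).reshape(W.shape)
M=(abs(L[...,0])<.015)&(abs(L[...,1])<.085)&(L[...,2]>.075)&(L[...,2]<.16)&(d>0)
M=cv2.morphologyEx(M.astype(np.uint8),cv2.MORPH_OPEN,np.ones((3,3)))>0
q=L[M]; c=q.mean(0); u,s,vt=np.linalg.svd(q-c,full_matrices=False); n=vt[2]*np.sign(vt[2][0]); print(len(q),"c",c*1000,"n",n.round(3))
low=q[(q[:,2]>.1)&(q[:,2]<.135)]; print("lower y",np.percentile(low[:,1]*1000,[.5,99.5]))
up=q[(q[:,2]>.076)&(q[:,2]<.082)]; print("upper y",np.percentile(up[:,1]*1000,[1,99]))
cen=q[abs(q[:,1])<.05]; print("zmax",np.percentile(cen[:,2]*1000,[98,99.5]))
for s_ in(-1,1):
    e=q[(s_*q[:,1]>.03)&(s_*q[:,1]<.06)]; print(s_,np.percentile(e[:,2]*1000,99))
E
```

```text
2986 c [  4.20680825   0.6008001  111.86890101] n [ 1.    -0.     0.009]
lower y [-67.75738002  70.73024229]
upper y [-51.96156338  55.19097323]
zmax [146.15652465 147.31373001]
-1 147.01408681894762
1 146.6685191287993
```

{"name": "drive_tool", "arguments": {
  "steps": [0.0003,-0.0003,0.018,0,0.06,0,1,0.0003,-0.0003,0.018,0,0.06,0,1,0.0003,-0.0003,0.018,0,0.06,0,1,0.0003,-0.0003,0.018,0,0.06,0,1,0.0002,-0.0003,0.018,0,0.06,0,1,0.0002,-0.0002,0.018,0,0.06,0,1,0.0002,-0.0002,0.018,0,0.06,0,1,0,0,0,0,0,0,1]
}}

```text
clock: 17.57
eef_pos: [0.521, 0.2858, 0.1817]
tool_rot: [0.979, -0.102, 0.172, 0.022]
ft_force: [2.2, -0.2, -1.9]
grip_width: 0.0071
```

{"name": "drive_tool", "arguments": {
  "steps": [0,0,0,0,0,0,1,0,0,0,0,0,0,1]
}}

```text
clock: 17.73
eef_pos: [0.5207, 0.288, 0.1856]
tool_rot: [0.979, -0.101, 0.173, 0.02]
ft_force: [-0.2, 0.4, -2.2]
grip_width: 0.0072
```

```bash
python3 - <<'E'
from h import *
from workcell import bot,vision
o=bot.get_obs(); print(o["clock"],o["eef_pos"],o["ft_force"],o["grip_width"])
p,d=vision.camera("scene"); cv2.imwrite("pics/s4.png",cv2.resize(p[130:380,350:600,::-1],None,fx=2.4,fy=2.4)); np.save("pics/s4.npy",d)
m,p,d=wrist("w12"); 
p,Rt=rest_target(.004,yo=.0007); go(p,Rt,3,1)
E
```

```text
17.7333 [0.5206844  0.28796608 0.18555397] [-0.18438906  0.38264455 -2.22516698] 0.007168478950458548
-0.0002,0.0003,0.006,0.08,-0.03,-0.04,1, 
-0.0002,0.0003,0.006,0.08,-0.03,-0.04,1, 
-0.0002,0.0003,0.006,0.08,-0.03,-0.04,1, 
maxshift 0.006 end [0.526  0.2866 0.169 ]
```

View pics/s4.png

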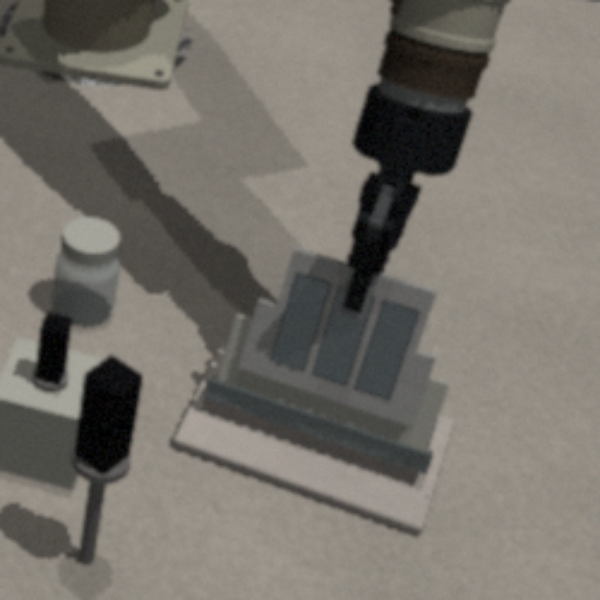

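View pics/w12.png

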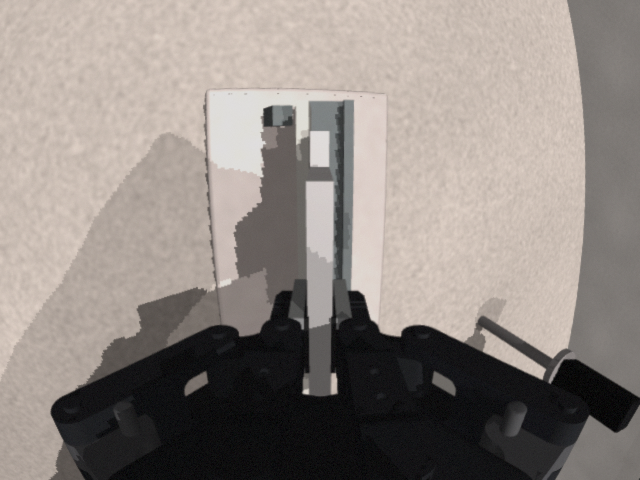

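```bash
cat > chk.py <<'E'
from h import *
from workcell import vision
import sys
m=vision.camera_model("scene"); d=np.load(sys.argv[1]); W=cloud(m,d); d0=np.load("pics/scene0.npy"); W0=cloud(m,d0)
a=np.radians(-11.6); hx=np.array([np.cos(a),np.sin(a),0]); ey=np.array([-hx[1],hx[0],0]); Z=np.array([0,0,1.])
rx=hx*np.cos(.35)+Z*np.sin(.35); rz=-hx*np.sin(.35)+Z*np.cos(.35); O=np.array([.5724,.2763,.026])
def loc(W): L=W-O; return np.stack([L@rx,L@ey,L@rz],-1)*1000
A=loc(W);B=loc(W0)
op=lambda M:cv2.morphologyEx(M.astype(np.uint8),cv2.MORPH_OPEN,np.ones((3,3)))>0
Mb=op((d0>0)&(abs(B[...,0])<4)&(abs(B[...,1])<100)&(B[...,2]>15)&(B[...,2]<58)); q=B[Mb]; print("back x",np.median(q[:,0]),"y",np.percentile(q[:,1],[.5,99.5]),np.percentile(q[:,1],[.5,99.5]).mean())
lo,hi=float(sys.argv[2]),float(sys.argv[3])
Mp=op((d>0)&(A[...,0]>5)&(A[...,0]<15)&(abs(A[...,1])<100)&(A[...,2]>lo)&(A[...,2]<hi)); q=A[Mp]; print("plate x",np.median(q[:,0]),"y",np.percentile(q[:,1],[.5,99.5]),np.percentile(q[:,1],[.5,99.5]).mean())
c=q.mean(0);n=np.linalg.svd(q-c,full_matrices=False)[2][2]; print("normal",(n*np.sign(n[0])).round(3))
Mu=op((d>0)&(A[...,0]>4)&(A[...,0]<16)&(abs(A[...,1])<60)&(A[...,2]>hi)); q=A[Mu]; print("upper zmax",np.percentile(q[:,2],[97,99.5]), "y",np.percentile(q[:,1],[.5,99.5]))
E
python3 chk.py pics/s4.npy 35 72
```

```text
back x 0.4171250839148498 y [-84.59565744  82.314039  ] -1.1408092229186195
plate x 9.580740874385462 y [-70.46488925  67.75358679] -1.3556512297012375
normal [ 1.    -0.001 -0.009]
upper zmax [422.46561733 548.10167271] y [-56.94897886  57.71966746]
```

{"name": "drive_tool", "arguments": {
  "steps": [-0.0002,0,0.006,0,0,0,1,0,0,0.006,0,0,0,1,0,0,0.004,0,0,0,1,0,0,0,0,0,0,1,0,0,0,0,0,0,1]
}}

```text
clock: 18.25
eef_pos: [0.5257, 0.2873, 0.1692]
tool_rot: [0.98, -0.1, 0.173, 0.021]
ft_force: [0.8, -0.2, -2.0]
grip_width: 0.007
```

{"name": "drive_tool", "arguments": {
  "steps": [0,0,0.002,0,0,0,1,0,0,0,0,0,0,1,0,0,0,0,0,0,1]
}}

```text
clock: 18.5
eef_pos: [0.5263, 0.2873, 0.1676]
tool_rot: [0.98, -0.1, 0.173, 0.02]
ft_force: [0.5, -0.1, -3.1]
grip_width: 0.0073
```

{"name": "drive_tool", "arguments": {
  "steps": [0,0,0.0015,0,0,0,1,0,0,0,0,0,0,1,0,0,0,0,0,0,1]
}}

```text
clock: 18.75
eef_pos: [0.5268, 0.2873, 0.1663]
tool_rot: [0.98, -0.1, 0.173, 0.02]
ft_force: [0.6, -0.9, -2.7]
grip_width: 0.0069
```

{"name": "drive_tool", "arguments": {
  "steps": [0,0,0.001,0,0,0,1,0,0,0,0,0,0,1,0,0,0,0,0,0,1]
}}

```text
clock: 19.0
eef_pos: [0.5271, 0.2871, 0.1655]
tool_rot: [0.98, -0.1, 0.173, 0.02]
ft_force: [-0.1, -0.4, -0.5]
grip_width: 0.0074
```

{"name": "drive_tool", "arguments": {
  "steps": [0,0,0.001,0,0,0,1,0,0,0,0,0,0,1,0,0,0,0,0,0,1]
}}

```text
clock: 19.25
eef_pos: [0.5272, 0.287, 0.1654]
tool_rot: [0.979, -0.1, 0.174, 0.02]
ft_force: [-3.2, -1.9, 5.7]
grip_width: 0.007
```

{"name": "drive_tool", "arguments": {
  "steps": [-0.0008,0,-0.0007,0,0,0,1,0,0,0,0,0,0,1,0,0,0,0,0,0,1]
}}

```text
clock: 19.5
eef_pos: [0.5269, 0.2872, 0.1654]
tool_rot: [0.979, -0.101, 0.174, 0.02]
ft_force: [-0.1, -1.7, 3.6]
grip_width: 0.0073
```

```bash
python3 - <<'E'
from h import *
from workcell import bot,vision
o=bot.get_obs(); print(o["clock"],o["eef_pos"],o["ft_force"],R.from_quat(o["tool_rot"]).inv().apply(o["ft_force"]))
p,d=vision.camera("scene"); cv2.imwrite("pics/s5.png",cv2.resize(p[130:380,350:600,::-1],None,fx=2.4,fy=2.4)); np.save("pics/s5.npy",d)
E
python3 chk.py pics/s5.npy 25 62
```

```text
19.5 [0.52689446 0.28723723 0.16541157] [-0.08232371 -1.69245604  3.58543535] [ 1.48326054  1.6893705  -3.26687876]
back x 0.4171250839148498 y [-84.59565744  82.314039  ] -1.1408092229186195
plate x 8.82867038034436 y [-68.89327108  68.02383198] -0.4347195500422245
normal [ 1.     0.    -0.009]
upper zmax [544.30367748 548.62277644] y [-58.01296549  57.87169795]
```

{"name": "drive_tool", "arguments": {
  "steps": [0,0,0,0,0,0,0.7,0,0,0,0,0,0,0.6,0,0,0,0,0,0,0.5,0,0,0,0,0,0,0.5,0,0,0,0,0,0,0.5,0,0,0,0,0,0,0.5]
}}

```text
clock: 20.05
eef_pos: [0.5263, 0.2873, 0.1646]
tool_rot: [0.98, -0.1, 0.173, 0.02]
ft_force: [-0.9, -0.0, -0.1]
grip_width: 0.0212
```

```bash
python3 - <<'E'
from h import *
from workcell import bot,vision
o=bot.get_obs(); print(o["clock"],o["eef_pos"],o["ft_force"],o["grip_width"])
p,d=vision.camera("scene"); cv2.imwrite("pics/s6.png",cv2.resize(p[130:380,350:600,::-1],None,fx=2.4,fy=2.4)); np.save("pics/s6.npy",d)
m,p,d=wrist("w13")
E
python3 chk.py pics/s6.npy 25 62
```

```text
20.05 [0.52630153 0.28731358 0.16458593] [-0.93499509 -0.00756023 -0.12184109] 0.021192262332247122
back x 0.4171250839148498 y [-84.59565744  82.314039  ] -1.1408092229186195
plate x 8.805619807330917 y [-69.4573404   67.96252934] -0.7474055313537704
normal [ 1.    -0.001 -0.   ]
upper zmax [542.26979201 547.67620898] y [-57.89661266  57.82990067]
```

View pics/w13.png

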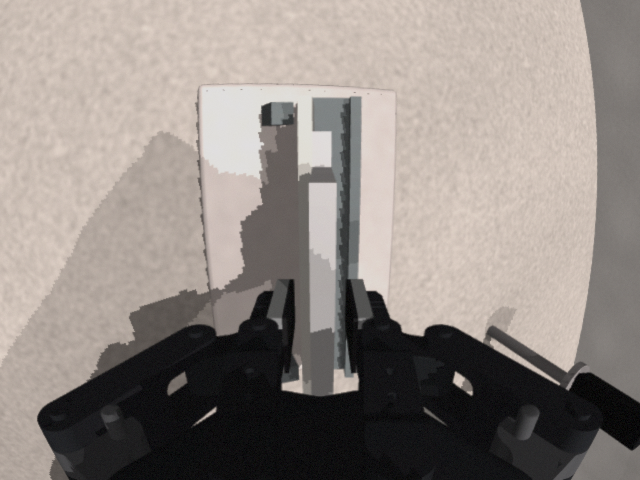

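The carrier rests against the back and the fingers are clear of it on both sides. I now withdraw along the fingers.

{"name": "drive_tool", "arguments": {
  "steps": [0,0,-0.008,0,0,0,0.5,0,0,-0.015,0,0,0,0.5,0,0,-0.03,0,0,0,0.5,0,0,-0.04,0,0,0,0.5,0,0,-0.04,0,0,0,0.5,0,0,0,0,0,0,0.5,0,0,0,0,0,0,0.5]
}}

```text
clock: 20.73
eef_pos: [0.4824, 0.2985, 0.294]
tool_rot: [0.979, -0.1, 0.176, 0.017]
ft_force: [1.3, -0.1, -1.2]
grip_width: 0.0213
```

```bash
python3 - <<'E'
from h import *
from workcell import bot,vision
o=bot.get_obs(); print(o["clock"],o["eef_pos"],o["ft_force"],o["grip_width"])
p,d=vision.camera("scene"); cv2.imwrite("pics/s7.png",cv2.resize(p[130:380,180:600,::-1],None,fx=1.9,fy=1.9)); np.save("pics/s7.npy",d)
W=cloud(vision.camera_model("scene"),d)
for nm,c,z in(("handle",(.645,.067),(.134,.146)),("jar",(.468,.0675),(.08,.09)),("dish",(.737,-.031),(.018,.026))):
    M=(np.hypot(W[...,0]-c[0],W[...,1]-c[1])<.05)&(W[...,2]>z[0])&(W[...,2]<z[1])&(d>0); print(nm,np.median(W[M],0).round(4))
E
python3 chk.py pics/s7.npy 25 62
```

```text
20.7333 [0.48240738 0.29846963 0.2940189 ] [ 1.31989948 -0.07950017 -1.16120102] 0.021306468671813687
handle [0.6495 0.0646 0.1384]
jar [0.4716 0.0664 0.0841]
dish [ 0.7566 -0.0321  0.0213]
back x 0.4171250839148498 y [-84.59565744  82.314039  ] -1.1408092229186195
plate x 8.901864294112325 y [-69.07735117  67.89864545] -0.5893528604005951
normal [ 1.     0.001 -0.012]
upper zmax [539.75373203 555.34300876] y [-55.23327019  56.89853883]
```

View pics/s7.png

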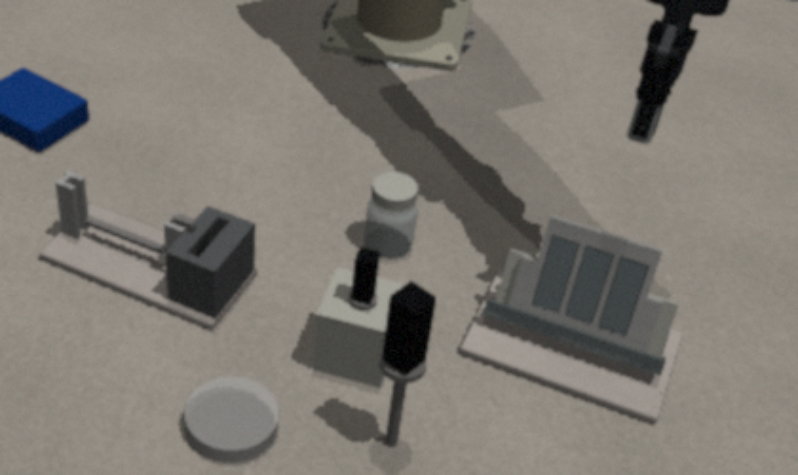

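The picture shows the carrier leaning in the rest (600,290), the tool home in its stand (365,280), and the jar, dish and slide box where they were. I'm handing in.

```bash
python3 -c "
from workcell import job_done; print(job_done())"
```

```text
the job is handed in; nothing more can be done
None
```

The job is done and handed in at about 20.8 s of the 64 s allowed; no verdict was reported.

- **Release:** I took the smaller tool, put its pin through the slot and pressed the paddle about 15 mm at roughly 3 N. The carrier sprang up, its top edge going from 130 to 148 mm.
- **Tool:** It went back into the stand until the collar met the top. The check afterwards read the handle's top at 140 mm, the same as before. The handle stands about 1 to 1.5 mm to the side of where it was, within the play of the hole.
- **Carrier:** I drew it up out of the rack and lowered it onto the ledge with a light contact of a few newtons. After release it lies parallel to the back to within about 0.01 rad. Its front face is about 8.5 mm from the back, so it is touching to within about half a millimetre. It is about 0.5 mm off centre along the ledge.
- **Other things:** In the last picture the jar, dish, slide box and larger tool are where they started, and the gripper is clear of everything.

**Checks that disagreed:** The scene and top cameras differ by 1 to 3 mm in absolute position, so I judged centring against the back as seen by the same camera. The last numeric reading of the dish was about 20 mm off in x. I put that down to the cruder mask I used, because the dish is at the same place in the picture. The check of the carrier's upper edge after placing picked up the arm instead and was no use.

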